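Finish the cooling stand, then hold the block heater's lid open

ROBOT

A 7-joint arm with a two-finger parallel gripper is mounted at the origin on the work surface. World frame = base frame: x ahead of the robot, y to its left, z up, the work surface at z = 0. Lengths are in m, angles in rad, forces in N, time in s.
With the tool pointing down it reaches from about 0.425 to 0.875 m from the base axis. Payload 8.4 kg.
Tool frame: the origin (TCP) lies at the very end of the fingers, on their centre line; the grasp point (between the pads) lies 19 mm behind it; y points along the fingers, z is the direction in which the jaws open and shut, and the axes are right-handed (so a half turn about y gives the same grasp; the last joint's range is limited). The gripper opens to 85 mm and grips with 20 to 120 N. Pads are 22 mm wide; open, the fingers measure 114 mm over their backs; the gripper's body (76 mm by 85 mm) begins 54 mm behind the grasp point. The pads swing forward as they close: fully open they stand 13 mm farther back than shut.
Start: joints at [1.168, 0.333, 0.04, 1.465, -0.013, 1.343, -0.059], TCP at [0.194, -0.62, 0.231] pointing down, gripper open.
Joint ranges: [-2.58, 2.58], [-0.38, 2.09], [-1.3, 1.39], [0.25, 2.4], [-1.5, 4.64], [0.08, 2.09], [-2.65, 2.65]. Speed limits (rad/s): [2.22, 2.22, 2.79, 2.79, 3.14, 3.14, 3.14].

INTERFACE

Orientations are given as [roll, pitch, yaw] about the fixed x, y, z axes, in that order (R = Rz(yaw) Ry(pitch) Rx(roll)).
In Python, from station import ctrl gives the robot as it stands. The module is installed in compiled form; this text tells all that it offers.
- The arm moves only by the tool servo_tool, never from a script. Its argument "targets" is a list of rows, each an object with "twist": the turn, a rotation vector about the tool's x, y, z in degrees, a list of three; "translation": the shift along the tool's x, y, z in m, a list of three; "hand": the closure in counts, from 0 (fully open) to 255 (shut). In form: [{"twist": [wx, wy, wz], "translation": [x, y, z], "hand": hand}, ...]. A call has 1 to 5 rows; each row shifts and turns the commanded pose from where the row before left it, along the tool's axes as they then stand; what a row does not reach is not made up. A row lasts 1/12 s, in which the tool goes at most 41.7 mm and 7.16 degrees, less where a joint would pass 70% of its speed; a pose out of reach is approached as far as the arm can. A call with a gripper value outside its range is refused whole. The fingers move at their own pace and stop on an object; "squeeze" is the grip in N (left out, the last holds). Time passes only in rows, so rows that do not move let the fingers close. It gives the time, the measured TCP pose, the force and the opening at its end, in the units of the state.
- ctrl.read_state(): the state, without advancing time (a new reading comes with each control period).
- ctrl.camera(name): name is "side" or "top" or "wrist"; returns (picture, depth): 480x640x3 uint8, blue, green, red; 480x640 float32, m along the optical axis (not along the pixel's ray), 0 where there is no reading.
- ctrl.camera_params(name): a dict with "intrinsics" (3x3 intrinsics, pixels), "k1" (the pictures are not rectified: a ray, as slopes to the right and down, at radius r is drawn at 1 + k1 r^2 times it, then the intrinsics apply), "world_to_cam" (4x4, takes a point from world to camera coordinates). Camera axes: x right, y down, z forward; pixel columns grow to the right and rows downward; lengths in m; the calibration is good to about 2 mm. A picture is of the moment at which its call begins: read the wrist's pose just before it. camera_params takes no time and is no camera call; for the wrist camera it gives the pose at the moment of the call.
- ctrl.sign_off(): hands the job in, once; it reports no verdict.
The state is a dict: "time": time; "joint_positions": joint angles; "joint_velocities": joint speeds; "joint_torque": joint torques, N m; "tcp_pos": TCP position; "orientation": TCP orientation; "contact_force": force on the tool from outside, world axes, zero at the start; "wrist_torque": the same for the moment, N m; "finger_gap": finger opening in m.
Only numpy, scipy, OpenCV 4.12 (cv2) and the standard library are available. Lean on these libraries where they do the work, as an engineer would, in place of code of your own. Each camera call takes 0.05 s, during which the arm holds its last target.

TASK

A hot block is about to come out of the heater. First finish its cooling stand: lay the two loose fireclay slats on top as a third layer, crosswise to the second and straight over the two bottom slats, without shifting the slats already laid. Then raise the heater's lid, which falls shut by itself, to 50 degrees from shut (give or take 5) and keep holding it there so that a colleague can reach in: the program finishes while the arm holds the lid; leave the other things on the bench alone.

Things in the scene. Friction and masses are not known exactly. Their poses are not given: they have to be found in the camera images.
- slat_a: loose terracotta-red fireclay slat, 130 long x 20 wide x 15 high, 80 g, lying flat on the bench between heater and stand; origin at the centre of its underside, x along its length, z up
- slat_b: loose terracotta-red fireclay slat, 130 long x 20 wide x 15 high, 80 g, lying flat on the bench between heater and stand; origin at the centre of its underside, x along its length, z up
- slat_a_center (a point): centre of slat_a (7.5 mm above its origin), axes as the slat's
- slat_b_center (a point): centre of slat_b (7.5 mm above its origin), axes as the slat's
- pad: steel pad, 160 x 160 x 8, fixed to the bench, under the cooling stand; origin at the centre of its underside, z up. Bottom slats lie along pad y at pad x = +45 and -45, second-layer slats along pad x at pad y = +45 and -45. The second layer's top is 38 above the origin; the third layer belongs over the bottom one: along pad y, centred at pad x = +45 and -45, y = 0
- laid1: already laid slat of the stand, same 130 x 20 x 15 size, loose; origin at the centre of its underside, x along its length; bottom layer, pad x = +45
- laid2: already laid slat of the stand, same 130 x 20 x 15 size, loose; origin at the centre of its underside, x along its length; bottom layer, pad x = -45
- laid3: already laid slat of the stand, same 130 x 20 x 15 size, loose; origin at the centre of its underside, x along its length; second layer, pad y = +45
- laid4: already laid slat of the stand, same 130 x 20 x 15 size, loose; origin at the centre of its underside, x along its length; second layer, pad y = -45
- heater: white block heater, 200 x 200 x 100 high with its lid off, fixed to the bench, dark control panel on its front; origin at the centre of its underside, front faces its -x (the robot side), z up. The heater stands left or right, the cooling stand on the other side
- lid (a joint): angle (rad) of the heater's blue lid (200 x 200 x 15 slab, underside 101 above the bench when shut, 0.25 to 0.5 kg): 0 = shut and level, grows as its front edge rises, stop at 1.35; hinged along the heater's far top edge, parallel to heater y. It always falls shut by its own weight; no stay, no spring
- lid_handle (a point): middle of the lid's handle: a dark round steel bar, 12 in diameter, 100 long between its posts, parallel to heater y, its axis 34 above the lid's top face; when shut it is 70 in front of the heater's centre (heater x = -70) and 150 above the bench; moves with the lid, axes fixed to the lid (z out of its top face)
- lid_hinge (a point): middle of the hinge line, at heater x = +100 and 100 above the bench; the handle lies 170 mm from it along the lid and 50 mm above it along the lid's normal; axes turn with the lid, y along the hinge
- dish_near: small white porcelain bowl, 68 across, 26 high, leave alone; origin centre of underside
- dish_far: small white porcelain bowl, 72 across, 28 high, leave alone; origin centre of underside
- cup: white plastic cup, 52 across, 60 high, leave alone; origin centre of underside
- jar: glass jar with blue cap, 52 across, 70 high, leave alone; origin centre of underside
- flask: clear plastic bottle with blue cap, 60 across, 140 high, leave alone; origin centre of underside
- spatula: lab spatula with black handle lying on the bench, leave alone; origin at its underside, x along it
Mind the look-alikes: they are no part of the job. Leave any grey or turquoise look-alike of the slat_b alone.

How it is judged:
By the outcome, as a careful person would: the job done as asked, in the order asked, and still so for the second after the job is handed in, while the arm keeps its last pose, push and grip.
It also fails if it takes over 64 s, if anything falls off the work surface, if the arm or the gripper's body presses on something with over 40 N, if the wrist force passes 120 N, or if a joint passes its speed limit or range.

## Working session

There is one attempt and no reset: what is moved stays moved. The work goes in short steps, Python scripts to look and compute and a tool call to move; the robot and the scene stay as the last step left them, time stands still between calls to the robot, and variables do not carry over. Pictures are saved under pics/ and viewed, and the job is handed in when it is done.

Besides the shell and the picture viewer there is one more tool, called after "Call:" by a JSON object that holds its "api" and its "payload". servo_tool: Moves the arm, as the interface text tells. Its arguments: {"type":"object","properties":{"targets":{"type":"array","items":{"type":"object","properties":{"twist":{"type":"array","items":{"type":"number"}},"translation":{"type":"array","items":{"type":"number"}},"hand":{"type":"number"}}}},"squeeze":{"type":"number"}},"required":["targets"]}

```bash
mkdir -p pics; ls
python3 - <<'E'
from station import ctrl
import cv2,numpy as np
s=ctrl.read_state();print({k:np.round(v,3).tolist() for k,v in s.items()})
for n in ("top","side"):
    im,d=ctrl.camera(n);cv2.imwrite(f"pics/{n}0.png",im);np.save(f"{n}0.npy",d)
    p=ctrl.camera_params(n);print(n,p)
E
```

```text
pics
{'time': 0.0, 'joint_positions': [1.168, 0.334, 0.04, 1.466, -0.013, 1.343, -0.059], 'joint_velocities': [-0.0, 0.002, 0.001, -0.0, 0.001, -0.0, 0.001], 'joint_torque': [0.001, -65.854, 1.366, -40.556, 0.017, 0.013, -0.0], 'tcp_pos': [0.194, -0.62, 0.23], 'orientation': [-1.572, -0.0, -2.838], 'contact_force': [0.041, 0.386, -0.48], 'wrist_torque': [-0.041, 0.053, 0.008], 'finger_gap': 0.086}
top {'intrinsics': array([[433.25875039,   0.        , 319.3067141 ],
       [  0.        , 433.25875039, 240.56141557],
       [  0.        ,   0.        ,   1.        ]]), 'k1': -0.04902542507583071, 'world_to_cam': array([[-0.00651427, -0.99994058, -0.00874105, -0.00876437],
       [-0.98942201,  0.00771206, -0.14486068,  0.48161446],
       [ 0.14491949,  0.00770493, -0.98941345,  1.32900933],
       [ 0.        ,  0.        ,  0.        ,  1.        ]])}
side {'intrinsics': array([[471.90223689,   0.        , 311.27558239],
       [  0.        , 471.90223689, 239.28519125],
       [  0.        ,   0.        ,   1.        ]]), 'k1': 0.009106872994541547, 'world_to_cam': array([[-0.99976045, -0.01823632,  0.01210315,  0.47099771],
       [-0.02141623,  0.70097292, -0.71286626,  0.08337646],
       [ 0.00451608, -0.7129547 , -0.70119555,  1.16140349],
       [ 0.        ,  0.        ,  0.        ,  1.        ]])}
```

View pics/top0.png

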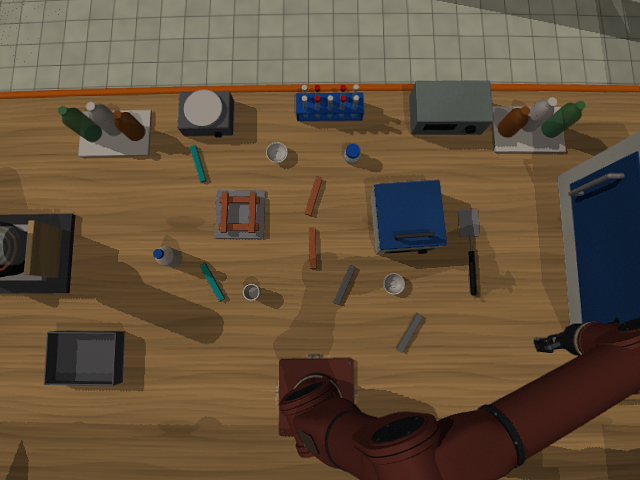

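View pics/side0.png

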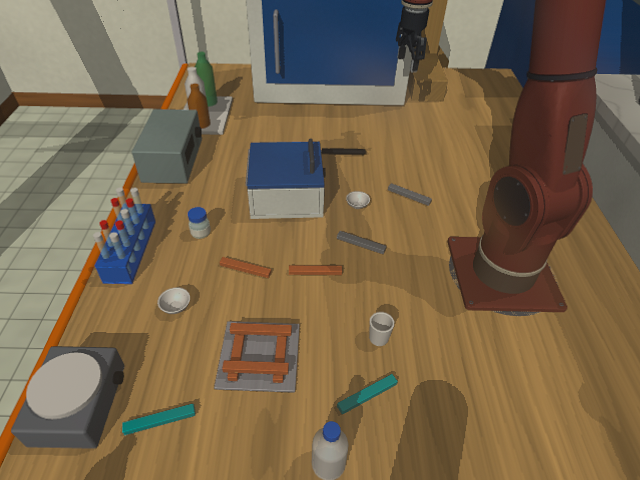

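The top view shows the red loose slats at (314,196) and (313,248). The look-alikes are grey at (345,285) and (410,332), and turquoise at (198,163) and (212,282). The stand is at (240,214) and the heater at (408,216). Only the two terracotta ones fit slat_a and slat_b.

```bash
cat > h.py <<'E'
import cv2,numpy as np
from station import ctrl
def und(P,uv):
    K=P["intrinsics"];uv=np.atleast_2d(np.asarray(uv,float))
    return cv2.undistortPoints(uv[:,None],K,np.array([P["k1"],0,0,0.]))[:,0]
def plane(P,uv,z):
    n=und(P,uv);T=P["world_to_cam"];R=T[:3,:3];c=-R.T@T[:3,3]
    d=np.c_[n,np.ones(len(n))]@R
    return c+d*((z-c[2])/d[:,2])[:,None]
def proj(P,X):
    X=np.atleast_2d(X);T=P["world_to_cam"];q=X@T[:3,:3].T+T[:3,3];n=q[:,:2]/q[:,2:]
    n=n*(1+P["k1"]*(n**2).sum(1))[:,None];K=P["intrinsics"]
    return n*[K[0,0],K[1,1]]+K[:2,2]
def red(im):
    h=cv2.cvtColor(im,cv2.COLOR_BGR2HSV)
    return cv2.inRange(h,(3,140,80),(12,255,255))
E
python3 - <<'E'
from h import *
import cv2
for n in("top","side"):
    im=cv2.imread(f"pics/{n}0.png")
    h=cv2.cvtColor(im,cv2.COLOR_BGR2HSV)
    pts=[(314,196),(313,248),(227,212),(240,195),(60,180),(300,430),(330,210),(408,216),(345,285)] if n=="top" else [(245,267),(316,270),(260,329),(255,367)]
    for u,v in pts: print(n,u,v,h[v,u],im[v,u])
    a=(im[130:310,190:480] if n=="top" else im[130:410,120:410])
    cv2.imwrite(f"pics/{n}0c.png",cv2.resize(a,None,fx=2.6 if n=="top" else 2,fy=2.6 if n=="top" else 2,interpolation=cv2.INTER_CUBIC))
E
```

```text
top 314 196 [ 10 181 120] [ 35  62 120]
top 313 248 [  9 176 122] [ 38  64 122]
top 227 212 [ 10 133  48] [23 31 48]
top 240 195 [165   5  99] [98 97 99]
top 60 180 [ 16 137 119] [ 55  90 119]
top 300 430 [  8 125  49] [25 31 49]
top 330 210 [ 17 137 117] [ 54  90 117]
top 408 216 [108 185  80] [80 46 22]
top 345 285 [15  8 65] [63 64 65]
side 245 267 [ 11 174 148] [ 47  83 148]
side 316 270 [ 11 173 146] [ 47  83 146]
side 260 329 [ 11 171 142] [ 47  81 142]
side 255 367 [ 10 171 142] [ 47  80 142]
```

View pics/top0c.png

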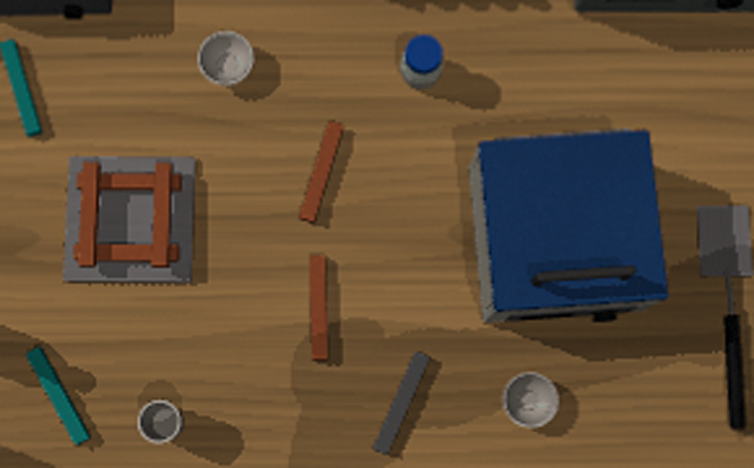

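View pics/side0c.png

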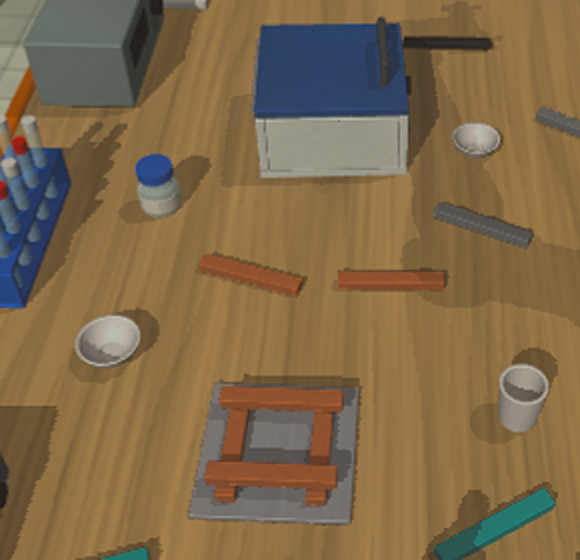

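Run:
```python
from h import *
P={n:ctrl.camera_params(n) for n in("top","side")}
for n in("top","side"):
    im=cv2.imread(f"pics/{n}0.png");d=np.load(f"{n}0.npy")
    h=cv2.cvtColor(im,cv2.COLOR_BGR2HSV)
    m=cv2.inRange(h,(4,152,45),(13,255,255))
    m[:, :190]=0; m[:,480:]=0; m[320:]=0 if n=="top" else m[320:]
    if n=="side": m[:,:200]=0;m[:,360:]=0
    k,l,st,c=cv2.connectedComponentsWithStats(m)
    for i in range(1,k):
        if st[i,4]<60: continue
        ys,xs=np.where(l==i);pts=np.c_[xs,ys].astype(np.float32)
        T=P[n]["world_to_cam"]
        uvn=und(P[n],pts);dd=d[ys,xs];C=np.c_[uvn*dd[:,None],dd];W=(C-T[:3,3])@T[:3,:3]
        top=W[(dd>0)]
        zt=np.percentile(top[:,2],[5,50,95])
        z=0.015 if zt[1]<0.025 else 0.038
        w=plane(P[n],pts,z)[:,:2].astype(np.float32)
        r=cv2.minAreaRect(w*1000)
        print(n,i,st[i].tolist(),"zt",zt.round(4),"rect mm",np.round(r[0],1),np.round(r[1],1),round(r[2],1))
# pad / heater depth
```

```text
top 1 [190, 84, 114, 9, 692] zt [-0.0075 -0.002   0.0033] rect mm [1010.2  233.2] [386.6  26. ] 90.0
top 2 [305, 84, 50, 8, 280] zt [-0.0081 -0.0024  0.118 ] rect mm [1008.8  -50. ] [166.4  25.7] 89.4
top 3 [358, 84, 57, 7, 381] zt [-0.0089 -0.0024  0.003 ] rect mm [1009.2 -241.9] [190.8  22.1] 89.7
top 4 [305, 177, 17, 39, 252] zt [0.0089 0.0146 0.0201] rect mm [632.5   6.4] [ 20.9 131.5] 72.5
top 5 [218, 193, 42, 40, 807] zt [0.0193 0.0348 0.0411] rect mm [574.2 244. ] [127.4 126.8] 89.0
top 6 [309, 228, 7, 41, 264] zt [0.0086 0.014  0.0193] rect mm [461.1  11.4] [ 19.2 128.7] 89.8
side 3 [220, 257, 51, 21, 478] zt [0.0027 0.0135 0.0166] rect mm [633.4  11.3] [ 29.2 132.1] 73.4
side 4 [289, 265, 53, 10, 491] zt [0.0022 0.0133 0.0168] rect mm [461.8  14.6] [126.8  29.2] 1.7
side 5 [223, 323, 68, 60, 2015] zt [0.0206 0.0353 0.0393] rect mm [576.3 258.9] [132.6 127.6] 89.2
```

The enlarged crops confirm the pick: two terracotta slats lie between the stand and the heater, clearly distinct from the grey and turquoise ones. Next I'll write a planning helper that prints row deltas.

```bash
cat > plan.py <<'E'
import sys,numpy as np
from h import *
from scipy.spatial.transform import Rotation as Ro
def plan(wps,start=None,step=0.04,dstep=7.0):
    """wps: list of (x,y,z,yawdeg); tool stays vertical. prints rows in tool axes"""
    s=ctrl.read_state()
    p=np.array(s["tcp_pos"]);o=s["orientation"];yaw=np.degrees(o[2])
    if start is not None: p=np.array(start[:3]);yaw=start[3]
    for w in wps:
        q=np.array(w[:3]);dy=w[3]-yaw
        dy=(dy+180)%360-180 if len(w)<5 else dy
        n=max(1,int(np.ceil(max(np.linalg.norm(q-p)/step,abs(dy)/dstep))))
        print("to",w,"rows",n)
        # tool y down: turning +about tool y = -yaw
        for i in range(n):
            d=(q-p)/n
            a=np.radians(yaw)
            print("  tw",round(-dy/n,2),"tr",[round(float(v),4) for v in (d[0]*np.cos(a)+d[1]*np.sin(a),-d[2],-d[0]*np.sin(a)+d[1]*np.cos(a))])
            yaw+=dy/n
        p=q
E
python3 - <<'E'
from plan import *
s=ctrl.read_state();R=Ro.from_euler('xyz',s["orientation"]).as_matrix()
P=ctrl.camera_params("wrist");T=P["world_to_cam"];c=-T[:3,:3].T@T[:3,3]
print("cam in tool",(R.T@(c-s["tcp_pos"])).round(4),"axes (cols tool)",(R.T@T[:3,:3].T).round(3).tolist(),P["intrinsics"][0,0])
plan([(0.632,0.008,0.25,-197.5)])
E
```

```text
cam in tool [-8.320e-02 -1.419e-01 -1.000e-04] axes (cols tool) [[-0.001, 0.946, 0.325], [-0.001, -0.325, 0.946], [1.0, 0.001, 0.001]] 339.54007700477945
to (0.632, 0.008, 0.25, -197.5) rows 20
  tw 1.75 tr [-0.0303, -0.001, -0.0234]
  tw 1.75 tr [-0.0295, -0.001, -0.0243]
  tw 1.75 tr [-0.0288, -0.001, -0.0252]
  tw 1.75 tr [-0.028, -0.001, -0.0261]
  tw 1.75 tr [-0.0272, -0.001, -0.0269]
  tw 1.75 tr [-0.0264, -0.001, -0.0277]
  tw 1.75 tr [-0.0255, -0.001, -0.0285]
  tw 1.75 tr [-0.0246, -0.001, -0.0293]
  tw 1.75 tr [-0.0237, -0.001, -0.03]
  tw 1.75 tr [-0.0228, -0.001, -0.0307]
  tw 1.75 tr [-0.0219, -0.001, -0.0314]
  tw 1.75 tr [-0.0209, -0.001, -0.0321]
  tw 1.75 tr [-0.0199, -0.001, -0.0327]
  tw 1.75 tr [-0.0189, -0.001, -0.0333]
  tw 1.75 tr [-0.0179, -0.001, -0.0338]
  tw 1.75 tr [-0.0168, -0.001, -0.0344]
  tw 1.75 tr [-0.0158, -0.001, -0.0349]
  tw 1.75 tr [-0.0147, -0.001, -0.0353]
  tw 1.75 tr [-0.0136, -0.001, -0.0358]
  tw 1.75 tr [-0.0125, -0.001, -0.0362]
```

Call:
{"api": "servo_tool", "payload": {"targets": [{"twist": [0, 0, 0], "translation": [-0.03, -0.001, -0.0234], "hand": 0}, {"twist": [0, 0, 0], "translation": [-0.03, -0.001, -0.0234], "hand": 0}, {"twist": [0, 0, 0], "translation": [-0.03, -0.001, -0.0234], "hand": 0}, {"twist": [0, 0, 0], "translation": [-0.03, -0.001, -0.0234], "hand": 0}, {"twist": [0, 0, 0], "translation": [-0.03, -0.001, -0.0234], "hand": 0}]}}

```text
time: 0.52
tcp_pos: [0.3031, -0.4619, 0.236]
orientation: [-1.571, -0.0, -2.838]
contact_force: [1.7, 0.6, 1.1]
finger_gap: 0.0854
```

Call:
{"api": "servo_tool", "payload": {"targets": [{"twist": [0, 0, 0], "translation": [-0.03, -0.001, -0.0234], "hand": 0}, {"twist": [0, 0, 0], "translation": [-0.03, -0.001, -0.0234], "hand": 0}, {"twist": [0, 0, 0], "translation": [-0.03, -0.001, -0.0234], "hand": 0}, {"twist": [0, 0, 0], "translation": [-0.03, -0.001, -0.0234], "hand": 0}, {"twist": [0, 0, 0], "translation": [-0.03, -0.001, -0.0234], "hand": 0}]}}

```text
time: 0.93
tcp_pos: [0.4112, -0.3054, 0.2412]
orientation: [-1.571, -0.0, -2.838]
contact_force: [0.3, -1.1, 0.0]
finger_gap: 0.0853
```

Call:
{"api": "servo_tool", "payload": {"targets": [{"twist": [0, 0, 0], "translation": [-0.03, -0.001, -0.0234], "hand": 0}, {"twist": [0, 0, 0], "translation": [-0.03, -0.001, -0.0234], "hand": 0}, {"twist": [0, 0, 0], "translation": [-0.03, -0.001, -0.0234], "hand": 0}, {"twist": [0, 0, 0], "translation": [-0.03, -0.001, -0.0234], "hand": 0}, {"twist": [0, 0, 0], "translation": [-0.03, -0.001, -0.0234], "hand": 0}]}}

```text
time: 1.35
tcp_pos: [0.5194, -0.149, 0.2463]
orientation: [-1.571, -0.0, -2.838]
contact_force: [1.6, -1.0, -0.3]
finger_gap: 0.0855
```

Call:
{"api": "servo_tool", "payload": {"targets": [{"twist": [0, 7, 0], "translation": [-0.03, -0.001, -0.0234], "hand": 0}, {"twist": [0, 7, 0], "translation": [-0.027, -0.001, -0.027], "hand": 0}, {"twist": [0, 7, 0], "translation": [-0.023, -0.001, -0.03], "hand": 0}, {"twist": [0, 7, 0], "translation": [-0.019, 0, -0.033], "hand": 0}, {"twist": [0, 7, 0], "translation": [-0.015, 0, -0.035], "hand": 0}]}}

```text
time: 1.77
tcp_pos: [0.6199, 0.003, 0.2489]
orientation: [-1.57, -0.0, 2.852]
contact_force: [1.6, 0.3, 0.5]
finger_gap: 0.0855
```

Run:
```python
from plan import *
s=ctrl.read_state();P=ctrl.camera_params("wrist")
im,d=ctrl.camera("wrist");cv2.imwrite("pics/w1.png",im);np.save("w1.npy",d);np.save("w1P.npy",P,allow_pickle=True)
print(s["tcp_pos"],s["orientation"])
```

```text
[0.61994885 0.00298696 0.24886914] [-1.57035938e+00 -4.71710605e-04  2.85178731e+00]
```

View pics/w1.png

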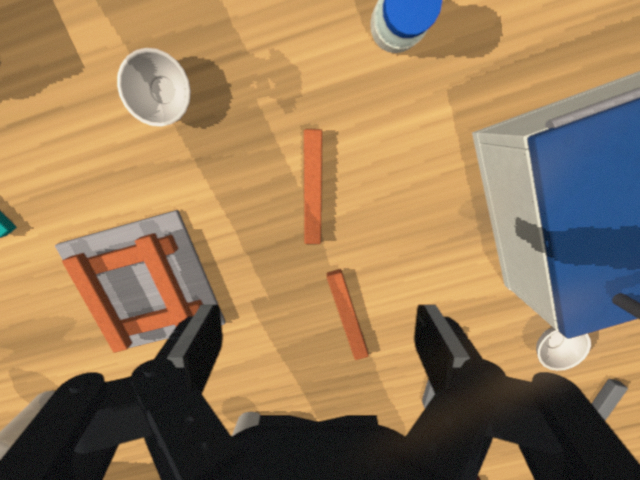

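The wrist view shows slat 1 at (313,187), slat 2 at (347,315), the stand at (140,290), and the heater edge at right (500–560, 130–335).

```bash
cat > seg.py <<'E'
from h import *
def world(P,d,ys,xs):
    T=P["world_to_cam"];n=und(P,np.c_[xs,ys]);dd=d[ys,xs];C=np.c_[n*dd[:,None],dd]
    return (C-T[:3,3])@T[:3,:3]
def slats(im,d,P,zlo,zhi,ztop,roi=None,mina=80,lo=(3,130,60)):
    h=cv2.cvtColor(im,cv2.COLOR_BGR2HSV);m=cv2.inRange(h,lo,(13,255,255))
    ds=cv2.medianBlur(d,5)
    ys,xs=np.where(m>0);W=world(P,ds,ys,xs);ok=(W[:,2]>zlo)&(W[:,2]<zhi)
    m2=np.zeros_like(m);m2[ys[ok],xs[ok]]=255
    if roi: r=np.zeros_like(m);r[roi[1]:roi[3],roi[0]:roi[2]]=255;m2&=r
    m2=cv2.morphologyEx(m2,cv2.MORPH_OPEN,np.ones((3,3),np.uint8))
    k,l,st,c=cv2.connectedComponentsWithStats(m2);out=[]
    for i in range(1,k):
        if st[i,4]<mina: continue
        ys,xs=np.where(l==i);w=plane(P,np.c_[xs,ys],ztop)[:,:2]*1000
        r=cv2.minAreaRect(w.astype(np.float32))
        b=cv2.boxPoints(r);e=[b[1]-b[0],b[2]-b[1]];e=max(e,key=np.linalg.norm);th=np.degrees(np.arctan2(e[1],e[0]))%180
        e0=w-w.mean(0);th2=np.linalg.svd(e0.T)[0][:,0];th2=np.degrees(np.arctan2(th2[1],th2[0]))%180
        Z=world(P,ds,ys,xs)[:,2]
        print("px",c[i].round(),"n",st[i,4],"rect c",np.round(r[0],1),"size",np.round(sorted(r[1]),1),"th %.1f pca %.1f"%(th,th2),"mean",w.mean(0).round(1),"z %.4f"%np.median(Z))
E
python3 - <<'E'
from seg import *
im=cv2.imread("pics/w1.png");d=np.load("w1.npy");P=np.load("w1P.npy",allow_pickle=True).item()
print("floor");slats(im,d,P,0.009,0.022,0.015,(250,100,420,400))
print("stand2");slats(im,d,P,0.031,0.06,0.038,(30,200,230,370))
print("stand1");slats(im,d,P,0.015,0.030,0.023,(30,200,230,370),mina=30)
for n in("top",):
    im=cv2.imread(f"pics/{n}0.png");d=np.load(f"{n}0.npy");P=ctrl.camera_params(n)
    print(n);slats(im,d,P,0.031,0.06,0.038,(200,180,280,250),30)
E
```

```text
floor
px [312. 185.] n 2006 rect c [632.6   5.3] size [ 19.5 127.8] th 163.3 pca 162.9 mean [636.    4.3] z 0.0142
px [347. 315.] n 1383 rect c [462.2   9.7] size [ 19.9 130.6] th 1.2 pca 1.1 mean [465.3   9.7] z 0.0142
stand2
px [162. 278.] n 1685 rect c [582.9 197.7] size [ 22.7 113. ] th 179.0 pca 178.5 mean [586.8 197.8] z 0.0370
px [ 96. 303.] n 1947 rect c [576.1 287. ] size [ 24.4 129.7] th 179.1 pca 178.9 mean [579.4 287.1] z 0.0369
stand1
px [166. 245.] n 255 rect c [618.5 184.9] size [18.4 21.9] th 178.3 pca 159.1 mean [619.4 185.4] z 0.0220
px [113. 260.] n 961 rect c [620.4 252.5] size [27.1 68.1] th 89.9 pca 89.4 mean [620.7 252.8] z 0.0221
px [193. 307.] n 116 rect c [534.2 187.8] size [16.1 16.5] th 79.8 pca 125.2 mean [535.7 188.5] z 0.0225
px [146. 323.] n 814 rect c [531.9 253.6] size [26.2 67.7] th 89.1 pca 88.7 mean [532.1 253.8] z 0.0220
top
px [223. 212.] n 228 rect c [575.9 292.8] size [ 19.5 123.7] th 179.3 pca 179.2 mean [577.  292.8] z 0.0370
px [252. 212.] n 233 rect c [575.  202.8] size [ 19.3 123.5] th 179.1 pca 179.2 mean [573.6 202.6] z 0.0362
```

Call:
{"api": "servo_tool", "payload": {"targets": [{"twist": [0, 0.5, 0], "translation": [-0.011, 0.039, -0.006], "hand": 60}, {"twist": [0, 0, 0], "translation": [0, 0.04, 0], "hand": 60}, {"twist": [0, 0, 0], "translation": [0, 0.04, 0], "hand": 60}, {"twist": [0, 0, 0], "translation": [0, 0.04, 0], "hand": 60}, {"twist": [0, 0, 0], "translation": [0, 0.04, 0], "hand": 60}]}}

```text
time: 2.23
tcp_pos: [0.6311, 0.0044, 0.0481]
orientation: [-1.571, -0.0, 2.85]
contact_force: [0.9, -0.8, 0.2]
finger_gap: 0.0652
```

Call:
{"api": "servo_tool", "payload": {"targets": [{"twist": [0, 0, 0], "translation": [0, 0.025, 0], "hand": 60}, {"twist": [0, 0, 0], "translation": [0, 0.012, 0], "hand": 60}, {"twist": [0, 0, 0], "translation": [0, 0.008, 0], "hand": 60}, {"twist": [0, 0, 0], "translation": [0, 0, 0], "hand": 60}]}}

```text
time: 2.57
tcp_pos: [0.6312, 0.0045, 0.0043]
orientation: [-1.57, -0.001, 2.85]
contact_force: [0.5, 0.2, 0.6]
finger_gap: 0.0654
```

Run:
```python
from plan import *
im,d=ctrl.camera("wrist");cv2.imwrite("pics/w2.png",im)
s=ctrl.read_state();print(s["tcp_pos"],s["orientation"],s["contact_force"],s["finger_gap"])
```

```text
[0.63217568 0.00459591 0.00589033] [-1.57105534e+00  5.79331712e-04  2.84979342e+00] [0.84217266 1.41348689 0.94208468] 0.06516830446604979
```

View pics/w2.png

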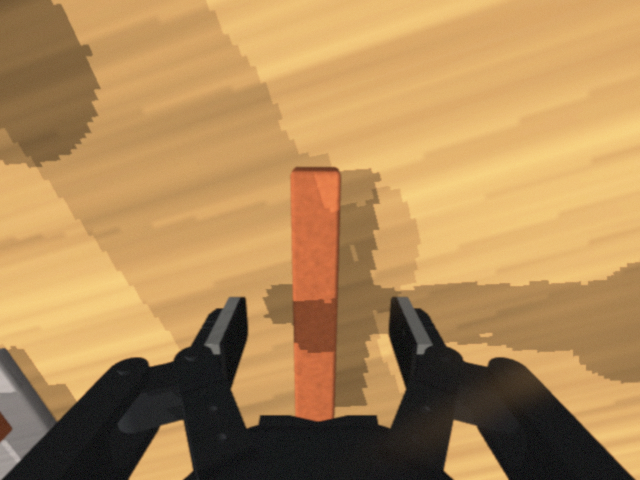

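The slat runs from (315,170) to (315,420) and is centred between the fingers at about (240,320) and (395,320). I'll close the gripper.

Call:
{"api": "servo_tool", "payload": {"squeeze": 60, "targets": [{"twist": [0, 0, 0], "translation": [0, 0, 0], "hand": 255}, {"twist": [0, 0, 0], "translation": [0, 0, 0], "hand": 255}, {"twist": [0, 0, 0], "translation": [0, 0, 0], "hand": 255}, {"twist": [0, 0, 0], "translation": [0, 0, 0], "hand": 255}, {"twist": [0, 0, 0], "translation": [0, 0, 0], "hand": 255}]}}

```text
time: 3.03
tcp_pos: [0.6326, 0.0045, 0.0067]
orientation: [-1.571, 0.002, 2.85]
contact_force: [-2.4, 0.8, 6.3]
finger_gap: 0.0179
```

Call:
{"api": "servo_tool", "payload": {"targets": [{"twist": [0, 0, 0], "translation": [0, 0, 0], "hand": 255}, {"twist": [0, 0, 0], "translation": [0, -0.01, 0], "hand": 255}, {"twist": [0, 0, 0], "translation": [0, -0.03, 0], "hand": 255}, {"twist": [0, 0, 0], "translation": [0, -0.04, 0], "hand": 255}, {"twist": [0, 0, 0], "translation": [0, -0.04, 0], "hand": 255}]}}

```text
time: 3.45
tcp_pos: [0.6307, 0.0046, 0.1266]
orientation: [-1.57, -0.002, 2.85]
contact_force: [2.0, 0.7, 0.3]
finger_gap: 0.0179
```

Run:
```python
from plan import *
im,d=ctrl.camera("wrist");cv2.imwrite("pics/w3.png",im)
s=ctrl.read_state();print(s["tcp_pos"],s["orientation"],s["contact_force"],s["finger_gap"])
```

```text
[0.63529231 0.00511686 0.13644059] [-1.5740039   0.01003511  2.8498647 ] [4.8827113  1.41841105 6.1405506 ] 0.01800660730066927
```

View pics/w3.png

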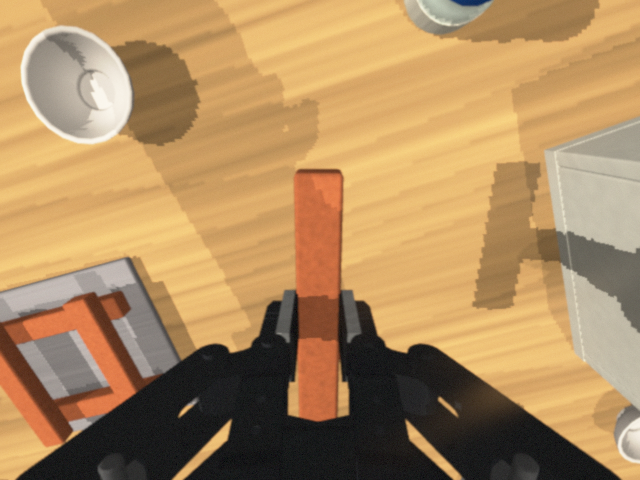

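Slat 1 is held, gap 18 mm, centred in the pads. Next I'll rotate and move to view the stand.

Run:
```python
from plan import *
s=ctrl.read_state();print(s["tcp_pos"],s["joint_positions"])
plan([(0.575,0.13,0.21,-90)],start=(0.632,0.0045,0.126,-196.8))
```

```text
[0.63529231 0.00511686 0.13644059] [ 0.25981497  0.39550541 -0.42989739  1.60906277  0.17707055  1.16495777
 -2.07177515]
to (0.575, 0.13, 0.21, -90) rows 16
  tw -6.68 tr [0.0057, -0.0052, -0.0065]
  tw -6.68 tr [0.0049, -0.0052, -0.0071]
  tw -6.68 tr [0.004, -0.0052, -0.0076]
  tw -6.68 tr [0.0031, -0.0052, -0.008]
  tw -6.68 tr [0.0022, -0.0052, -0.0083]
  tw -6.68 tr [0.0012, -0.0052, -0.0085]
  tw -6.68 tr [0.0002, -0.0052, -0.0086]
  tw -6.68 tr [-0.0008, -0.0052, -0.0086]
  tw -6.68 tr [-0.0018, -0.0052, -0.0084]
  tw -6.68 tr [-0.0028, -0.0052, -0.0082]
  tw -6.68 tr [-0.0037, -0.0052, -0.0078]
  tw -6.68 tr [-0.0046, -0.0052, -0.0073]
  tw -6.68 tr [-0.0054, -0.0052, -0.0067]
  tw -6.68 tr [-0.0061, -0.0052, -0.006]
  tw -6.68 tr [-0.0068, -0.0052, -0.0053]
  tw -6.68 tr [-0.0074, -0.0052, -0.0045]
```

Call:
{"api": "servo_tool", "payload": {"targets": [{"twist": [0, -6.7, 0], "translation": [0.006, -0.006, -0.006], "hand": 255}, {"twist": [0, -6.7, 0], "translation": [0.005, -0.006, -0.007], "hand": 255}, {"twist": [0, -6.7, 0], "translation": [0.004, -0.006, -0.008], "hand": 255}, {"twist": [0, -6.7, 0], "translation": [0.003, -0.006, -0.008], "hand": 255}, {"twist": [0, -6.7, 0], "translation": [0.002, -0.006, -0.008], "hand": 255}]}}

```text
time: 3.92
tcp_pos: [0.6133, 0.0437, 0.1562]
orientation: [-1.57, 0.001, -2.843]
contact_force: [-0.2, 0.2, -0.6]
finger_gap: 0.0178
```

Call:
{"api": "servo_tool", "payload": {"targets": [{"twist": [0, -6.7, 0], "translation": [0.001, -0.006, -0.009], "hand": 255}, {"twist": [0, -6.7, 0], "translation": [0, -0.006, -0.009], "hand": 255}, {"twist": [0, -6.7, 0], "translation": [-0.001, -0.006, -0.009], "hand": 255}, {"twist": [0, -6.7, 0], "translation": [-0.002, -0.005, -0.008], "hand": 255}, {"twist": [0, -6.7, 0], "translation": [-0.003, -0.005, -0.008], "hand": 255}]}}

```text
time: 4.33
tcp_pos: [0.596, 0.084, 0.1842]
orientation: [-1.57, 0.0, -2.258]
contact_force: [-0.2, 0.1, -0.8]
finger_gap: 0.0179
```

Call:
{"api": "servo_tool", "payload": {"targets": [{"twist": [0, -6.7, 0], "translation": [-0.004, -0.005, -0.008], "hand": 255}, {"twist": [0, -6.7, 0], "translation": [-0.005, -0.005, -0.007], "hand": 255}, {"twist": [0, -6.7, 0], "translation": [-0.005, -0.005, -0.007], "hand": 255}, {"twist": [0, -6.7, 0], "translation": [-0.006, -0.005, -0.006], "hand": 255}, {"twist": [0, -6.7, 0], "translation": [-0.007, -0.005, -0.005], "hand": 255}]}}

```text
time: 4.75
tcp_pos: [0.5781, 0.1233, 0.2091]
orientation: [-1.57, -0.0, -1.674]
contact_force: [0.2, -0.9, -0.8]
finger_gap: 0.018
```

Call:
{"api": "servo_tool", "payload": {"targets": [{"twist": [0, -6.0, 0], "translation": [-0.007, -0.003, -0.005], "hand": 255}, {"twist": [0, 0, 0], "translation": [0, 0, 0], "hand": 255}, {"twist": [0, 0, 0], "translation": [0, 0, 0], "hand": 255}]}}

```text
time: 5.0
tcp_pos: [0.5742, 0.1306, 0.2117]
orientation: [-1.57, -0.0, -1.577]
contact_force: [-0.9, -0.1, -1.3]
finger_gap: 0.0177
```

Run:
```python
from seg import *
s=ctrl.read_state();P=ctrl.camera_params("wrist")
im,d=ctrl.camera("wrist");cv2.imwrite("pics/w4.png",im);np.save("w4.npy",d);np.save("w4P.npy",P,allow_pickle=True)
print(s["tcp_pos"],s["orientation"])
s=ctrl.read_state();print(s["tcp_pos"],s["orientation"])
slats(im,d,P,0.031,0.06,0.038,None)
slats(im,d,P,0.15,0.3,s["tcp_pos"][2]+.0085,None)
```

```text
[0.57424177 0.13064437 0.21169974] [-1.57003241e+00 -2.29952060e-04 -1.57726079e+00]
[0.57441796 0.12992231 0.21134871] [-1.57043383e+00 -5.37387361e-04 -1.57873168e+00]
px [318.  21.] n 4585 rect c [575.2 290.5] size [ 20.8 127.8] th 178.9 pca 179.0 mean [575.1 290.5] z 0.0371
px [317. 136.] n 3221 rect c [573.7 201.7] size [ 19.2 127.8] th 179.1 pca 179.1 mean [573.6 201.8] z 0.0373
px [318. 288.] n 10859 rect c [574. 133.] size [ 19.9 126.9] th 89.5 pca 89.7 mean [573.9 142. ] z 0.2192
```

View pics/w4.png

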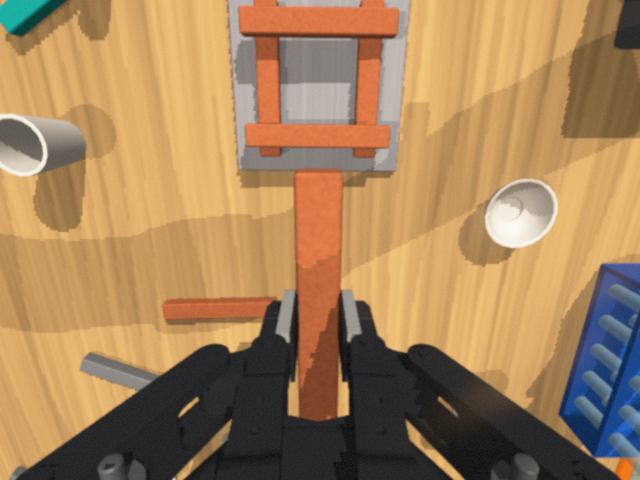

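Call:
{"api": "servo_tool", "payload": {"targets": [{"twist": [0, 0.5, 0], "translation": [-0.038, 0, 0.015], "hand": 255}, {"twist": [0, 0, 0], "translation": [-0.038, 0, 0.015], "hand": 255}, {"twist": [0, 0, 0], "translation": [-0.0385, 0.01, 0.0145], "hand": 255}, {"twist": [0, 0, 0], "translation": [0, 0.03, 0], "hand": 255}, {"twist": [0, 0, 0], "translation": [0, 0.03, 0], "hand": 255}]}}

```text
time: 5.47
tcp_pos: [0.6201, 0.2475, 0.1409]
orientation: [-1.569, 0.002, -1.583]
contact_force: [-0.5, -0.9, -2.0]
finger_gap: 0.0181
```

Call:
{"api": "servo_tool", "payload": {"targets": [{"twist": [0, 0, 0], "translation": [0, 0.03, 0], "hand": 255}, {"twist": [0, 0, 0], "translation": [0, 0.02, 0], "hand": 255}, {"twist": [0, 0, 0], "translation": [0, 0.015, 0], "hand": 255}, {"twist": [0, 0, 0], "translation": [0, 0, 0], "hand": 255}, {"twist": [0, 0, 0], "translation": [0, 0, 0], "hand": 255}]}}

```text
time: 5.88
tcp_pos: [0.6197, 0.2434, 0.0762]
orientation: [-1.572, -0.0, -1.585]
contact_force: [0.3, 0.4, 0.3]
finger_gap: 0.0179
```

Run:
```python
from seg import *
s=ctrl.read_state();P=ctrl.camera_params("wrist")
im,d=ctrl.camera("wrist");cv2.imwrite("pics/w5.png",im)
print(s["tcp_pos"],np.degrees(s["orientation"]),s["contact_force"])
s=ctrl.read_state();print(s["tcp_pos"],np.degrees(s["orientation"]))
print("low");slats(im,d,P,0.031,0.045,0.038,None)
print("held");slats(im,d,P,0.055,0.12,s["tcp_pos"][2]+.0085,None)
```

```text
[0.61974973 0.24342933 0.07619476] [-9.00473334e+01 -2.56324384e-02 -9.08291768e+01] [0.34179497 0.38509934 0.2927878 ]
[0.62034959 0.24399935 0.07743827] [-8.99426615e+01  2.60850282e-02 -9.08069412e+01]
low
px [204. 190.] n 6555 rect c [559.4 292.9] size [20.  95.1] th 179.2 pca 179.1 mean [559.2 292.9] z 0.0373
px [348. 190.] n 455 rect c [636.3 291.7] size [ 6.9 19.6] th 90.5 pca 89.5 mean [636.2 291.7] z 0.0372
px [201. 330.] n 3512 rect c [547.5 204.9] size [22.5 74.5] th 179.3 pca 0.7 mean [546.2 205.7] z 0.0373
held
px [318. 288.] n 10844 rect c [619.4 246.8] size [ 19.8 125.4] th 89.2 pca 89.2 mean [619.5 255.5] z 0.0837
```

View pics/w5.png

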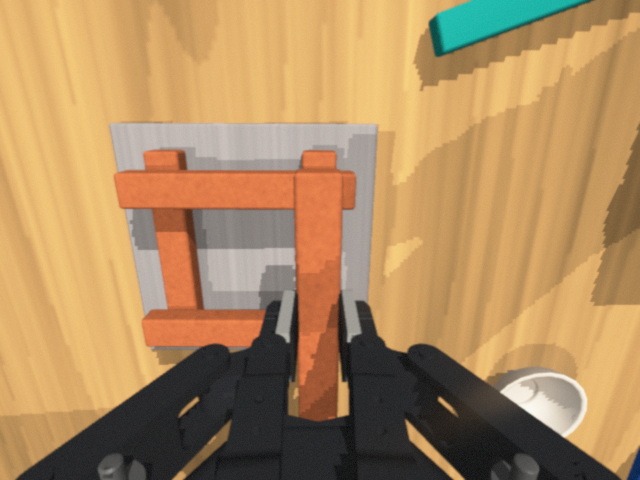

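Run:
```python
from seg import *
P=ctrl.camera_params("wrist")
im=cv2.imread("pics/w5.png");h=cv2.cvtColor(im,cv2.COLOR_BGR2HSV);m=cv2.inRange(h,(3,130,60),(13,255,255))
for r in (157,160,163):
    xs=np.where(m[r])[0];g=np.split(xs,np.where(np.diff(xs)>2)[0]+1)
    for q in g:
        if len(q)>10: print(r,q[0],q[-1],(plane(P,[[q[0]-.5,r],[q[-1]+.5,r]],.023)*1000).round(1)[:,:2].tolist())
# end of bottom slats and laid3 edges
for c,z in((165,.023),(320,.023),(250,.038)):
    ys=np.where(m[100:260,c])[0]+100;print(c,ys[0],ys[-1],(plane(P,[[c,ys[0]-.5]],z)*1000).round(1))
    g=np.split(ys,np.where(np.diff(ys)>2)[0]+1);print([(q[0],q[-1]) for q in g])
for r in (180,190,200):
    xs=np.where(m[r])[0];print("laid3",xs[0],xs[-1],(plane(P,[[xs[0]-.5,r],[xs[-1]+.5,r]],.038)*1000).round(1)[:,:2].tolist())
```

```text
157 144 184 [[522.2, 309.6], [545.4, 309.3]]
157 302 335 [[611.6, 308.4], [630.8, 308.2]]
160 145 184 [[522.5, 307.9], [545.2, 307.6]]
160 302 335 [[611.5, 306.7], [630.8, 306.5]]
163 145 185 [[522.2, 306.3], [545.5, 306.0]]
163 302 335 [[611.5, 305.1], [630.8, 304.8]]
165 150 259 [[535.  313.6  23. ]]
[(np.int64(150), np.int64(259))]
320 151 259 [[622.1 311.8  23. ]]
[(np.int64(151), np.int64(259))]
250 171 208 [[584.9 303.3  38. ]]
[(np.int64(171), np.int64(208))]
laid3 114 355 [[511.6, 299.2], [640.8, 297.5]]
laid3 116 354 [[511.5, 293.8], [640.4, 292.1]]
laid3 118 354 [[511.5, 288.3], [640.5, 286.6]]
```

Call:
{"api": "servo_tool", "payload": {"targets": [{"twist": [0, 0, 0], "translation": [-0.0022, 0, 0.001], "hand": 255}, {"twist": [0, 0, 0], "translation": [0, 0.015, 0], "hand": 255}, {"twist": [0, 0, 0], "translation": [0, 0.01, 0], "hand": 255}, {"twist": [0, 0, 0], "translation": [0, 0.003, 0], "hand": 255}, {"twist": [0, 0, 0], "translation": [0, 0, 0], "hand": 255}]}}

```text
time: 6.35
tcp_pos: [0.6199, 0.2456, 0.0469]
orientation: [-1.573, -0.001, -1.584]
contact_force: [1.1, 0.3, -1.4]
finger_gap: 0.0181
```

Call:
{"api": "servo_tool", "payload": {"targets": [{"twist": [0, 0, 0], "translation": [0, 0, 0], "hand": 255}]}}

```text
time: 6.43
tcp_pos: [0.6205, 0.2461, 0.0481]
orientation: [-1.571, -0.0, -1.583]
contact_force: [-0.3, -0.7, 0.0]
finger_gap: 0.0179
```

Call:
{"api": "servo_tool", "payload": {"targets": [{"twist": [0, 0, 0], "translation": [0, 0.0015, 0], "hand": 255}, {"twist": [0, 0, 0], "translation": [0, 0, 0], "hand": 255}, {"twist": [0, 0, 0], "translation": [0, 0, 0], "hand": 255}]}}

```text
time: 6.68
tcp_pos: [0.6208, 0.2462, 0.0472]
orientation: [-1.57, 0.0, -1.583]
contact_force: [-0.5, -0.2, -0.8]
finger_gap: 0.0183
```

Call:
{"api": "servo_tool", "payload": {"targets": [{"twist": [0, 0, 0], "translation": [0, 0.001, 0], "hand": 255}, {"twist": [0, 0, 0], "translation": [0, 0, 0], "hand": 255}, {"twist": [0, 0, 0], "translation": [0, 0, 0], "hand": 255}]}}

```text
time: 6.93
tcp_pos: [0.6207, 0.2461, 0.0459]
orientation: [-1.571, -0.0, -1.583]
contact_force: [-0.0, -1.2, -0.9]
finger_gap: 0.018
```

Call:
{"api": "servo_tool", "payload": {"targets": [{"twist": [0, 0, 0], "translation": [0, 0.001, 0], "hand": 255}, {"twist": [0, 0, 0], "translation": [0, 0, 0], "hand": 255}, {"twist": [0, 0, 0], "translation": [0, 0, 0], "hand": 255}]}}

```text
time: 7.18
tcp_pos: [0.6207, 0.2462, 0.0449]
orientation: [-1.571, 0.0, -1.583]
contact_force: [-0.3, 0.1, -0.7]
finger_gap: 0.0183
```

Run:
```python
from seg import *
s=ctrl.read_state();P=ctrl.camera_params("wrist")
im,d=ctrl.camera("wrist");cv2.imwrite("pics/w6.png",im)
print(s["tcp_pos"],np.degrees(s["orientation"]),s["contact_force"])
print("held");slats(im,d,P,0.045,0.08,s["tcp_pos"][2]+.0085,None)
```

```text
[0.62067169 0.24617385 0.04485995] [-9.00013561e+01  2.29104531e-03 -9.07249486e+01] [-0.32372458  0.14025676 -0.74831975]
held
px [318. 290.] n 10915 rect c [620.6 248.6] size [ 21.7 126.3] th 88.6 pca 89.3 mean [620.3 257. ] z 0.0524
```

View pics/w6.png

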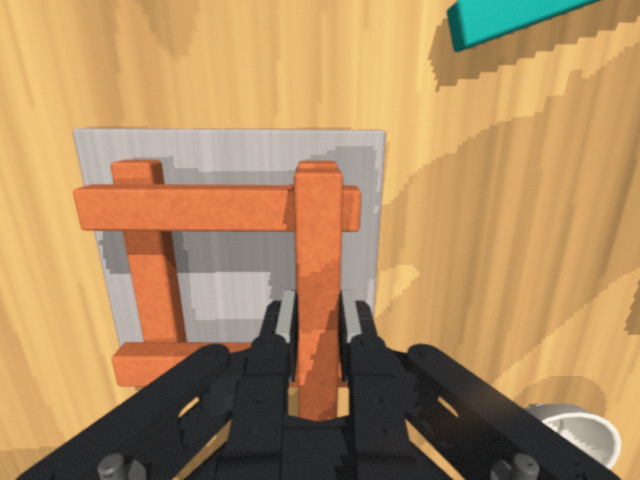

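Call:
{"api": "servo_tool", "payload": {"targets": [{"twist": [0, 0, 0], "translation": [0, 0.0007, 0], "hand": 255}, {"twist": [0, 0, 0], "translation": [0, 0, 0], "hand": 255}, {"twist": [0, 0, 0], "translation": [0, 0, 0], "hand": 180}, {"twist": [0, 0, 0], "translation": [0, 0, 0], "hand": 110}, {"twist": [0, 0, 0], "translation": [0, 0, 0], "hand": 110}]}}

```text
time: 7.65
tcp_pos: [0.6207, 0.2461, 0.0441]
orientation: [-1.571, -0.0, -1.583]
contact_force: [-0.4, 0.5, 0.0]
finger_gap: 0.0477
```

Call:
{"api": "servo_tool", "payload": {"targets": [{"twist": [0, 0, 0], "translation": [0, 0, 0], "hand": 110}, {"twist": [0, 0, 0], "translation": [0, -0.01, 0], "hand": 110}, {"twist": [0, 0, 0], "translation": [0, -0.03, 0], "hand": 110}, {"twist": [0, 0, 0], "translation": [0, -0.04, 0], "hand": 110}, {"twist": [0, 0, 0], "translation": [0, -0.04, 0], "hand": 110}]}}

```text
time: 8.07
tcp_pos: [0.6199, 0.246, 0.1655]
orientation: [-1.573, -0.0, -1.583]
contact_force: [1.5, 0.3, 0.2]
finger_gap: 0.0488
```

Call:
{"api": "servo_tool", "payload": {"targets": [{"twist": [0, 0, 0], "translation": [0.03, -0.02, -0.02], "hand": 60}, {"twist": [0, 0, 0], "translation": [0.03, 0, -0.02], "hand": 60}, {"twist": [0, 0, 0], "translation": [0, 0, 0], "hand": 60}, {"twist": [0, 0, 0], "translation": [0, 0, 0], "hand": 60}]}}

```text
time: 8.4
tcp_pos: [0.5799, 0.1844, 0.1853]
orientation: [-1.569, -0.002, -1.586]
contact_force: [-0.1, 0.8, -0.4]
finger_gap: 0.0651
```

Run:
```python
from seg import *
s=ctrl.read_state();P=ctrl.camera_params("wrist")
im,d=ctrl.camera("wrist");cv2.imwrite("pics/w7.png",im)
print(s["tcp_pos"],np.degrees(s["orientation"]),s["contact_force"])
s=ctrl.read_state();print(s["tcp_pos"],np.degrees(s["orientation"]))
print("L3");slats(im,d,P,0.045,0.08,.053,None)
print("L2");slats(im,d,P,0.031,0.045,.038,None)
print("L1");slats(im,d,P,0.018,0.03,.023,None)
```

```text
[0.57988567 0.18444958 0.18532915] [-89.90947785  -0.09986252 -90.88417111] [-0.07779727  0.77512924 -0.36117207]
[0.58010885 0.18597754 0.18506122] [-8.99269843e+01 -2.66119883e-02 -9.07967436e+01]
L3
px [368. 141.] n 4378 rect c [619.2 245.5] size [ 20.4 128.1] th 89.2 pca 89.2 mean [619.2 250.8] z 0.0522
L2
px [293.  89.] n 3456 rect c [561.3 291.2] size [20.9 99.7] th 179.2 pca 179.0 mean [561.4 291.7] z 0.0372
px [388.  89.] n 211 rect c [635.9 290.1] size [ 6.4 18. ] th 89.3 pca 88.6 mean [635.9 290.3] z 0.0371
px [295. 200.] n 2658 rect c [559.9 202.1] size [ 21.3 100. ] th 179.2 pca 179.0 mean [560.2 203.1] z 0.0373
px [381. 200.] n 156 rect c [634.5 201.9] size [ 6.  19.5] th 88.7 pca 89.6 mean [634.4 201.9] z 0.0372
L1
px [256.  70.] n 249 rect c [531.4 307.4] size [ 7.3 19.5] th 179.2 pca 176.0 mean [531.6 307.6] z 0.0222
px [260. 145.] n 1922 rect c [530.2 246.9] size [19.9 71.4] th 89.3 pca 88.8 mean [530.1 248.1] z 0.0223
px [263. 214.] n 122 rect c [529.  186.5] size [ 4.8 18.6] th 179.1 pca 179.4 mean [528.9 186.6] z 0.0223
```

View pics/w7.png

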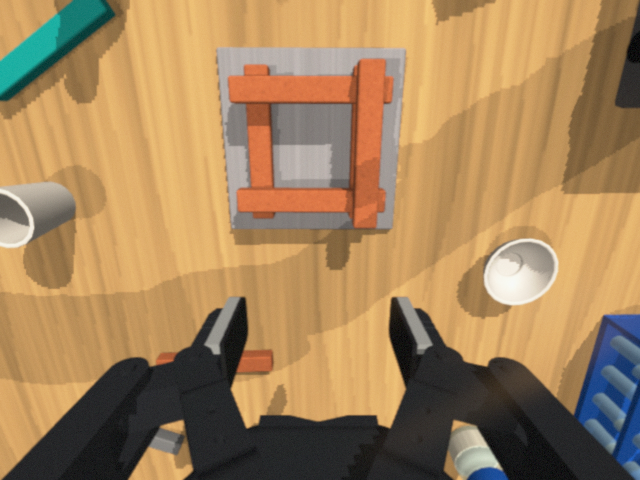

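Run:
```python
from plan import *
plan([(0.462,0.010,0.10,-178.8)],start=(0.580,0.185,0.185,-90.8))
```

```text
to (0.462, 0.01, 0.1, -178.8) rows 13
  tw 6.77 tr [0.0136, 0.0065, -0.0089]
  tw 6.77 tr [0.0145, 0.0065, -0.0072]
  tw 6.77 tr [0.0153, 0.0065, -0.0055]
  tw 6.77 tr [0.0158, 0.0065, -0.0036]
  tw 6.77 tr [0.0161, 0.0065, -0.0017]
  tw 6.77 tr [0.0162, 0.0065, 0.0002]
  tw 6.77 tr [0.0161, 0.0065, 0.0021]
  tw 6.77 tr [0.0157, 0.0065, 0.004]
  tw 6.77 tr [0.0152, 0.0065, 0.0058]
  tw 6.77 tr [0.0144, 0.0065, 0.0076]
  tw 6.77 tr [0.0134, 0.0065, 0.0092]
  tw 6.77 tr [0.0122, 0.0065, 0.0107]
  tw 6.77 tr [0.0109, 0.0065, 0.0121]
```

Call:
{"api": "servo_tool", "payload": {"targets": [{"twist": [0, 6.8, 0], "translation": [0.0136, 0.0065, -0.009], "hand": 60}, {"twist": [0, 6.8, 0], "translation": [0.0145, 0.0065, -0.007], "hand": 60}, {"twist": [0, 6.8, 0], "translation": [0.0153, 0.0065, -0.0055], "hand": 60}, {"twist": [0, 6.8, 0], "translation": [0.0158, 0.0065, -0.0036], "hand": 60}, {"twist": [0, 6.8, 0], "translation": [0.016, 0.0065, -0.0017], "hand": 60}]}}

```text
time: 8.87
tcp_pos: [0.5346, 0.1205, 0.1514]
orientation: [-1.572, 0.001, -2.181]
contact_force: [-0.5, -0.6, 0.5]
finger_gap: 0.0653
```

Call:
{"api": "servo_tool", "payload": {"targets": [{"twist": [0, 6.8, 0], "translation": [0.0162, 0.0065, 0], "hand": 60}, {"twist": [0, 6.8, 0], "translation": [0.016, 0.0065, 0.002], "hand": 60}, {"twist": [0, 6.8, 0], "translation": [0.0157, 0.0065, 0.004], "hand": 60}, {"twist": [0, 6.8, 0], "translation": [0.0152, 0.0065, 0.006], "hand": 60}, {"twist": [0, 6.8, 0], "translation": [0.0144, 0.0065, 0.0076], "hand": 60}]}}

```text
time: 9.28
tcp_pos: [0.4892, 0.0533, 0.119]
orientation: [-1.572, 0.0, -2.774]
contact_force: [0.5, -0.1, 0.7]
finger_gap: 0.0653
```

Call:
{"api": "servo_tool", "payload": {"targets": [{"twist": [0, 6.8, 0], "translation": [0.0134, 0.0065, 0.009], "hand": 60}, {"twist": [0, 6.8, 0], "translation": [0.0122, 0.0065, 0.0107], "hand": 60}, {"twist": [0, 6.4, 0], "translation": [0.011, 0.0065, 0.012], "hand": 60}, {"twist": [0, 0, 0], "translation": [0, 0, 0], "hand": 60}, {"twist": [0, 0, 0], "translation": [0, 0, 0], "hand": 60}]}}

```text
time: 9.7
tcp_pos: [0.4617, 0.013, 0.0996]
orientation: [-1.571, -0.0, -3.117]
contact_force: [-0.8, -0.5, -0.3]
finger_gap: 0.0653
```

Run:
```python
from seg import *
s=ctrl.read_state();P=ctrl.camera_params("wrist")
im,d=ctrl.camera("wrist");cv2.imwrite("pics/w8.png",im)
print(s["tcp_pos"],np.degrees(s["orientation"]),s["contact_force"])
s=ctrl.read_state();print(s["tcp_pos"],np.degrees(s["orientation"]))
slats(im,d,P,0.008,0.022,.015,None)
```

```text
[0.46170176 0.01300963 0.09958948] [-9.00221790e+01 -2.29921502e-02 -1.78594561e+02] [-0.83668721 -0.48308096 -0.33041412]
[0.46228098 0.0135547  0.09997684] [-9.00374550e+01  3.00736266e-02 -1.78512205e+02]
px [ 54. 141.] n 531 rect c [528.1 184.2] size [11.5 19.5] th 179.4 pca 175.7 mean [528.3 184.2] z 0.0172
px [322. 236.] n 4754 rect c [461.  10.] size [ 19.6 128.9] th 0.9 pca 1.1 mean [466.7  10.3] z 0.0142
```

View pics/w8.png

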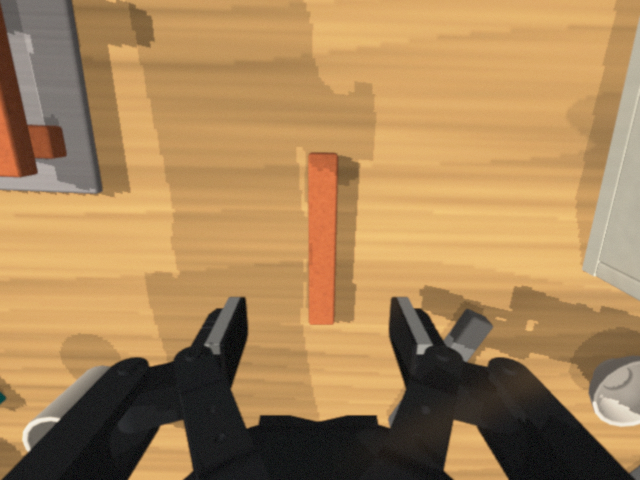

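Run:
```python
from seg import *
P=ctrl.camera_params("wrist");print((plane(P,[[468,310],[492,322],[450,355]],.015)*1000).round(0))
```

```text
[[ 412. -102.   15.]
 [ 402. -123.   15.]
 [ 371.  -95.   15.]]
```

Call:
{"api": "servo_tool", "payload": {"targets": [{"twist": [0, 0.4, 0], "translation": [0.0005, 0.03, 0.0034], "hand": 60}, {"twist": [0, 0, 0], "translation": [0, 0.035, 0], "hand": 60}, {"twist": [0, 0, 0], "translation": [0, 0.02, 0], "hand": 60}, {"twist": [0, 0, 0], "translation": [0, 0.009, 0], "hand": 60}, {"twist": [0, 0, 0], "translation": [0, 0, 0], "hand": 100}]}}

```text
time: 10.17
tcp_pos: [0.4605, 0.0102, 0.0043]
orientation: [-1.572, -0.003, -3.123]
contact_force: [-0.3, 0.3, 0.1]
finger_gap: 0.0549
```

Call:
{"api": "servo_tool", "payload": {"squeeze": 60, "targets": [{"twist": [0, 0, 0], "translation": [0, 0, 0], "hand": 255}, {"twist": [0, 0, 0], "translation": [0, 0, 0], "hand": 255}, {"twist": [0, 0, 0], "translation": [0, 0, 0], "hand": 255}, {"twist": [0, 0, 0], "translation": [0, 0, 0], "hand": 255}, {"twist": [0, 0, 0], "translation": [0, 0, 0], "hand": 255}]}}

```text
time: 10.58
tcp_pos: [0.4626, 0.0092, 0.0074]
orientation: [-1.571, 0.003, -3.126]
contact_force: [-0.0, 0.1, 5.4]
finger_gap: 0.0179
```

Call:
{"api": "servo_tool", "payload": {"targets": [{"twist": [0, 0, 0], "translation": [0, 0, 0], "hand": 255}, {"twist": [0, 0, 0], "translation": [0, -0.01, 0], "hand": 255}, {"twist": [0, 0, 0], "translation": [0, -0.03, 0], "hand": 255}, {"twist": [0, 0, 0], "translation": [0, -0.04, 0], "hand": 255}, {"twist": [0, 0, 0], "translation": [0, -0.04, 0], "hand": 255}]}}

```text
time: 11.0
tcp_pos: [0.4603, 0.0093, 0.1279]
orientation: [-1.571, -0.001, -3.125]
contact_force: [1.2, -0.8, -0.5]
finger_gap: 0.0177
```

Run:
```python
from plan import *
s=ctrl.read_state()
print(s["tcp_pos"],np.degrees(s["orientation"]),s["contact_force"],s["finger_gap"])
plan([(0.531,0.15,0.20,-91)],start=(s["tcp_pos"][0],s["tcp_pos"][1],s["tcp_pos"][2],-178.9))
```

```text
[0.46033216 0.00933051 0.12793929] [-9.00345277e+01 -4.15637847e-02 -1.79070619e+02] [ 1.15744666 -0.76754846 -0.46552261] 0.017730558408170678
to (0.531, 0.15, 0.2, -91) rows 13
  tw -6.76 tr [-0.0056, -0.0055, -0.0107]
  tw -6.76 tr [-0.0069, -0.0055, -0.01]
  tw -6.76 tr [-0.008, -0.0055, -0.0091]
  tw -6.76 tr [-0.009, -0.0055, -0.0081]
  tw -6.76 tr [-0.0099, -0.0055, -0.007]
  tw -6.76 tr [-0.0107, -0.0055, -0.0058]
  tw -6.76 tr [-0.0113, -0.0055, -0.0045]
  tw -6.76 tr [-0.0117, -0.0055, -0.0031]
  tw -6.76 tr [-0.012, -0.0055, -0.0017]
  tw -6.76 tr [-0.0121, -0.0055, -0.0003]
  tw -6.76 tr [-0.0121, -0.0055, 0.0011]
  tw -6.76 tr [-0.0118, -0.0055, 0.0025]
  tw -6.76 tr [-0.0115, -0.0055, 0.0039]
```

Call:
{"api": "servo_tool", "payload": {"targets": [{"twist": [0, -6.8, 0], "translation": [-0.0056, -0.006, -0.0107], "hand": 255}, {"twist": [0, -6.8, 0], "translation": [-0.007, -0.006, -0.01], "hand": 255}, {"twist": [0, -6.8, 0], "translation": [-0.008, -0.006, -0.009], "hand": 255}, {"twist": [0, -6.8, 0], "translation": [-0.009, -0.006, -0.008], "hand": 255}, {"twist": [0, -6.8, 0], "translation": [-0.01, -0.006, -0.007], "hand": 255}]}}

```text
time: 11.42
tcp_pos: [0.489, 0.0634, 0.1576]
orientation: [-1.569, 0.001, -2.527]
contact_force: [-0.4, -0.6, -0.4]
finger_gap: 0.0179
```

Call:
{"api": "servo_tool", "payload": {"targets": [{"twist": [0, -6.8, 0], "translation": [-0.0107, -0.006, -0.0058], "hand": 255}, {"twist": [0, -6.8, 0], "translation": [-0.0113, -0.006, -0.0045], "hand": 255}, {"twist": [0, -6.8, 0], "translation": [-0.0117, -0.006, -0.003], "hand": 255}, {"twist": [0, -6.8, 0], "translation": [-0.012, -0.006, -0.0017], "hand": 255}, {"twist": [0, -6.8, 0], "translation": [-0.012, -0.006, 0], "hand": 255}]}}

```text
time: 11.83
tcp_pos: [0.5163, 0.1174, 0.1875]
orientation: [-1.569, 0.0, -1.933]
contact_force: [0.4, 0.4, -1.5]
finger_gap: 0.0183
```

Call:
{"api": "servo_tool", "payload": {"targets": [{"twist": [0, -6.8, 0], "translation": [-0.012, -0.006, 0.001], "hand": 255}, {"twist": [0, -6.8, 0], "translation": [-0.012, -0.006, 0.0025], "hand": 255}, {"twist": [0, -6.3, 0], "translation": [-0.0115, 0, 0.004], "hand": 255}, {"twist": [0, 0, 0], "translation": [0, 0, 0], "hand": 255}, {"twist": [0, 0, 0], "translation": [0, 0, 0], "hand": 255}]}}

```text
time: 12.25
tcp_pos: [0.5321, 0.1498, 0.1985]
orientation: [-1.57, 0.0, -1.594]
contact_force: [-0.1, -0.5, -1.0]
finger_gap: 0.0178
```

Run:
```python
from seg import *
s=ctrl.read_state();P=ctrl.camera_params("wrist")
im,d=ctrl.camera("wrist");cv2.imwrite("pics/w9.png",im)
print(s["tcp_pos"],np.degrees(s["orientation"]),s["contact_force"])
s=ctrl.read_state();print(s["tcp_pos"],np.degrees(s["orientation"]))
print("held");slats(im,d,P,0.15,0.3,s["tcp_pos"][2]+.0085,None)
print("L3");slats(im,d,P,0.045,0.08,.053,None)
print("L2");slats(im,d,P,0.031,0.045,.038,None)
print("L1");slats(im,d,P,0.018,0.03,.023,None)
```

```text
[0.53207333 0.14978357 0.19852214] [-8.99725702e+01  1.10558329e-02 -9.13256626e+01] [-0.11218518 -0.45571708 -0.99736559]
[0.53194906 0.14905278 0.19816658] [-8.99961429e+01 -2.19382154e-02 -9.14155592e+01]
held
px [318. 290.] n 10587 rect c [531.7 151.6] size [ 19.5 125.7] th 88.5 pca 88.8 mean [531.9 160.3] z 0.2053
L3
px [426.  93.] n 4696 rect c [618.3 245.5] size [ 21.2 127.6] th 89.2 pca 89.1 mean [618.4 250.5] z 0.0521
L2
px [352.  43.] n 3738 rect c [561.7 291.8] size [ 21.6 101.2] th 178.8 pca 179.0 mean [561.7 291. ] z 0.0371
px [447.  41.] n 144 rect c [636.7 290.2] size [ 4.2 18.8] th 89.1 pca 89.0 mean [636.6 290.4] z 0.0371
px [350. 158.] n 2758 rect c [560.3 202.5] size [ 23.  101.6] th 178.7 pca 179.5 mean [560.5 202.2] z 0.0373
px [435. 157.] n 96 rect c [635.3 200.9] size [ 3.9 17.9] th 89.2 pca 89.0 mean [635.2 201.2] z 0.0371
L1
px [312.  24.] n 188 rect c [530.4 308.1] size [ 5.7 18. ] th 178.7 pca 0.4 mean [530.1 308.3] z 0.0222
px [313. 101.] n 1916 rect c [529.1 247.7] size [18.4 71.4] th 89.0 pca 88.9 mean [529.4 249. ] z 0.0222
px [406. 101.] n 604 rect c [610.9 246.3] size [ 6.1 70.5] th 89.2 pca 89.2 mean [610.9 247.6] z 0.0220
```

View pics/w9.png

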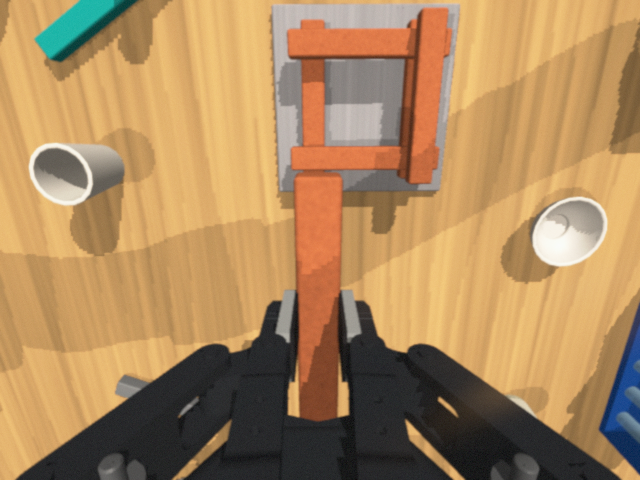

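Call:
{"api": "servo_tool", "payload": {"targets": [{"twist": [0, -0.4, 0], "translation": [-0.033, 0, -0.0012], "hand": 255}, {"twist": [0, 0, 0], "translation": [-0.033, 0, -0.0012], "hand": 255}, {"twist": [0, 0, 0], "translation": [-0.0335, 0.005, -0.0013], "hand": 255}, {"twist": [0, 0, 0], "translation": [0, 0.03, 0], "hand": 255}, {"twist": [0, 0, 0], "translation": [0, 0.035, 0], "hand": 255}]}}

```text
time: 12.72
tcp_pos: [0.5307, 0.2516, 0.1294]
orientation: [-1.566, 0.002, -1.585]
contact_force: [1.1, -0.8, -1.9]
finger_gap: 0.0182
```

Call:
{"api": "servo_tool", "payload": {"targets": [{"twist": [0, 0, 0], "translation": [0, 0.03, 0], "hand": 255}, {"twist": [0, 0, 0], "translation": [0, 0.02, 0], "hand": 255}, {"twist": [0, 0, 0], "translation": [0, 0.015, 0], "hand": 255}, {"twist": [0, 0, 0], "translation": [0, 0, 0], "hand": 255}, {"twist": [0, 0, 0], "translation": [0, 0, 0], "hand": 255}]}}

```text
time: 13.13
tcp_pos: [0.5299, 0.2479, 0.0626]
orientation: [-1.572, -0.001, -1.588]
contact_force: [1.3, 0.0, 0.0]
finger_gap: 0.0177
```

Run:
```python
from seg import *
s=ctrl.read_state();P=ctrl.camera_params("wrist")
im,d=ctrl.camera("wrist");cv2.imwrite("pics/w10.png",im);np.save("w10P.npy",P,allow_pickle=True)
print(s["tcp_pos"],np.degrees(s["orientation"]),s["contact_force"])
s=ctrl.read_state();print(s["tcp_pos"],np.degrees(s["orientation"]))
print("held/L3");slats(im,d,P,0.045,0.09,s["tcp_pos"][2]+.0077,None);slats(im,d,P,0.045,0.09,.053,None)
print("L2");slats(im,d,P,0.031,0.045,.038,None)
print("L1");slats(im,d,P,0.018,0.03,.023,None)
```

```text
[0.52988745 0.24793927 0.06259166] [-9.00708296e+01 -6.05748331e-02 -9.09744492e+01] [1.29266054 0.01280775 0.0264628 ]
[0.53058275 0.24860198 0.06362352] [-8.99645231e+01 -8.73699724e-03 -9.09392829e+01]
held/L3
px [499. 268.] n 9750 rect c [606.9 260.6] size [ 20.1 106.6] th 89.2 pca 90.0 mean [607.3 269.2] z 0.0523
px [318. 290.] n 10674 rect c [529.3 250.1] size [ 20.5 125.3] th 89.1 pca 89.1 mean [529.6 258.6] z 0.0693
px [499. 268.] n 9750 rect c [617.4 250.8] size [ 22.9 121.3] th 89.2 pca 90.0 mean [617.8 260.6] z 0.0523
px [318. 290.] n 10674 rect c [529.1 238.9] size [ 23.3 142.5] th 89.1 pca 89.1 mean [529.4 248.5] z 0.0693
L2
px [422. 232.] n 7868 rect c [577.7 253.9] size [ 73.2 115. ] th 88.7 pca 106.3 mean [583.9 274.4] z 0.0373
px [286. 201.] n 525 rect c [514.4 294. ] size [ 6.6 20. ] th 87.7 pca 88.3 mean [514.5 293.8] z 0.0372
L1
px [318. 165.] n 457 rect c [530.7 309.5] size [ 6.2 18.5] th 179.1 pca 178.8 mean [530.7 309.5] z 0.0222
px [478. 168.] n 526 rect c [618.2 305.5] size [11.5 19.9] th 179.1 pca 25.6 mean [615.1 306.5] z 0.0221
px [452. 284.] n 2364 rect c [591.7 241.9] size [52.5 70.9] th 89.1 pca 73.4 mean [608.4 238.1] z 0.0224
```

View pics/w10.png

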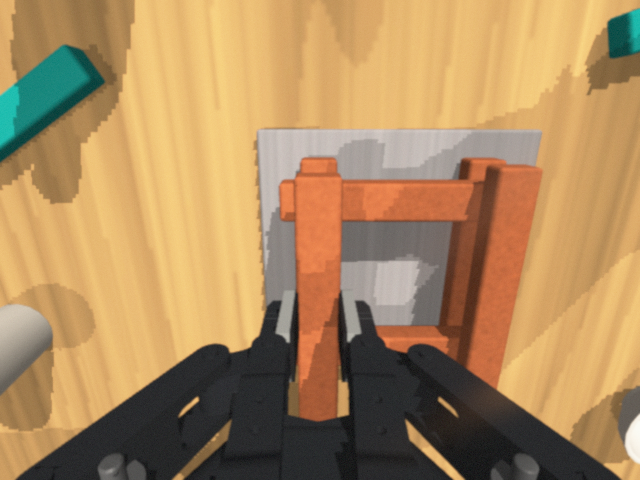

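Call:
{"api": "servo_tool", "payload": {"targets": [{"twist": [0, 0, 0], "translation": [-0.0005, 0.01, 0.0004], "hand": 255}, {"twist": [0, 0, 0], "translation": [0, 0.005, 0], "hand": 255}, {"twist": [0, 0, 0], "translation": [0, 0.001, 0], "hand": 255}, {"twist": [0, 0, 0], "translation": [0, 0, 0], "hand": 255}, {"twist": [0, 0, 0], "translation": [0, 0, 0], "hand": 255}]}}

```text
time: 13.6
tcp_pos: [0.5307, 0.2496, 0.0468]
orientation: [-1.571, 0.0, -1.585]
contact_force: [0.3, 1.0, -0.1]
finger_gap: 0.0178
```

Call:
{"api": "servo_tool", "payload": {"targets": [{"twist": [0, 0, 0], "translation": [0, 0.001, 0], "hand": 255}, {"twist": [0, 0, 0], "translation": [0, 0, 0], "hand": 255}, {"twist": [0, 0, 0], "translation": [0, 0, 0], "hand": 255}]}}

```text
time: 13.85
tcp_pos: [0.5306, 0.2496, 0.0457]
orientation: [-1.571, -0.0, -1.585]
contact_force: [0.2, 0.4, -0.3]
finger_gap: 0.0178
```

Run:
```python
from seg import *
s=ctrl.read_state();P=ctrl.camera_params("wrist")
im,d=ctrl.camera("wrist");cv2.imwrite("pics/w11.png",im)
print(s["tcp_pos"],np.degrees(s["orientation"]),s["contact_force"])
print("held/L3");slats(im,d,P,0.045,0.09,.053,None)
```

```text
[0.53062576 0.24957294 0.04574896] [-8.99957037e+01 -1.60367880e-04 -9.08226317e+01] [ 0.2207654   0.35114077 -0.26992412]
held/L3
px [318. 292.] n 10645 rect c [530.3 250.5] size [ 22.3 125.8] th 89.2 pca 89.3 mean [530.3 258.8] z 0.0525
px [517. 278.] n 11084 rect c [617.3 255.9] size [ 23.2 111.9] th 89.2 pca 90.2 mean [617.7 265.3] z 0.0523
```

Call:
{"api": "servo_tool", "payload": {"targets": [{"twist": [0, 0, 0], "translation": [0, 0.0005, 0], "hand": 255}, {"twist": [0, 0, 0], "translation": [0, 0, 0], "hand": 255}, {"twist": [0, 0, 0], "translation": [0, 0, 0], "hand": 180}, {"twist": [0, 0, 0], "translation": [0, 0, 0], "hand": 110}, {"twist": [0, 0, 0], "translation": [0, 0, 0], "hand": 110}]}}

```text
time: 14.32
tcp_pos: [0.5306, 0.2495, 0.0451]
orientation: [-1.571, 0.0, -1.585]
contact_force: [-1.0, -0.5, -0.6]
finger_gap: 0.0476
```

Call:
{"api": "servo_tool", "payload": {"targets": [{"twist": [0, 0, 0], "translation": [0, 0, 0], "hand": 110}, {"twist": [0, 0, 0], "translation": [0, -0.01, 0], "hand": 110}, {"twist": [0, 0, 0], "translation": [0, -0.03, 0], "hand": 110}, {"twist": [0, 0, 0], "translation": [0, -0.04, 0], "hand": 110}, {"twist": [0, 0, 0], "translation": [0, -0.04, 0], "hand": 110}]}}

```text
time: 14.73
tcp_pos: [0.5297, 0.2495, 0.1666]
orientation: [-1.573, -0.0, -1.585]
contact_force: [1.3, 0.3, -0.1]
finger_gap: 0.0485
```

Call:
{"api": "servo_tool", "payload": {"targets": [{"twist": [0, 0, 0], "translation": [0.035, -0.03, 0.018], "hand": 100}, {"twist": [0, 0, 0], "translation": [0.035, -0.03, 0.018], "hand": 100}, {"twist": [0, 0, 0], "translation": [0, 0, 0], "hand": 100}, {"twist": [0, 0, 0], "translation": [0, 0, 0], "hand": 100}]}}

```text
time: 15.07
tcp_pos: [0.5619, 0.1882, 0.2178]
orientation: [-1.567, 0.0, -1.59]
contact_force: [-0.7, 0.5, -1.1]
finger_gap: 0.0519
```

Run:
```python
from seg import *
s=ctrl.read_state();P=ctrl.camera_params("wrist")
im,d=ctrl.camera("wrist");cv2.imwrite("pics/w12.png",im)
print(s["tcp_pos"],np.degrees(s["orientation"]),s["contact_force"])
print("L3");slats(im,d,P,0.045,0.08,.053,None)
print("L2");slats(im,d,P,0.031,0.045,.038,None)
print("L1");slats(im,d,P,0.018,0.03,.023,None)
im,d=ctrl.camera("top");cv2.imwrite("pics/top1.png",im);P=ctrl.camera_params("top")
print("topL3");slats(im,d,P,0.045,0.08,.053,(200,180,280,250),30)
im,d=ctrl.camera("side");cv2.imwrite("pics/side1.png",im)
```

```text
[0.56190802 0.18817732 0.21779263] [-8.98109757e+01  1.05941862e-02 -9.10735349e+01] [-0.68225521  0.52330633 -1.12515031]
L3
px [281. 144.] n 3377 rect c [530.3 247.2] size [ 20.2 127.6] th 89.1 pca 89.2 mean [530.5 251.5] z 0.0522
px [382. 144.] n 3510 rect c [618.9 245.6] size [ 20.7 127.7] th 89.2 pca 89.2 mean [619.  250.2] z 0.0522
L2
px [332.  97.] n 1910 rect c [575.9 291.7] size [21.2 71.4] th 178.3 pca 179.1 mean [575.9 291.4] z 0.0372
px [262.  97.] n 199 rect c [515.3 292.4] size [ 7.9 18.2] th 85.7 pca 87.0 mean [515.2 292.7] z 0.0373
px [400.  97.] n 151 rect c [636.1 290.2] size [ 5.9 17.9] th 88.9 pca 89.4 mean [636.1 290.4] z 0.0371
px [267. 197.] n 163 rect c [513.4 203.8] size [ 7.7 18.8] th 86.4 pca 89.5 mean [513.5 203.8] z 0.0373
px [331. 197.] n 1518 rect c [574.7 202.4] size [21.5 71. ] th 178.6 pca 178.7 mean [575.  202.6] z 0.0373
px [393. 196.] n 116 rect c [634.7 202. ] size [ 5.5 19.5] th 88.9 pca 90.3 mean [634.6 201.7] z 0.0372
L1
px [367. 147.] n 273 rect c [610.4 245.6] size [ 3.6 68.1] th 89.1 pca 89.0 mean [610.4 246.4] z 0.0219
topL3
px [219. 225.] n 32 rect c [532.2 300.5] size [15.8 16.4] th 1.5 pca 46.1 mean [531.4 300.9] z 0.0518
```

View pics/w12.png

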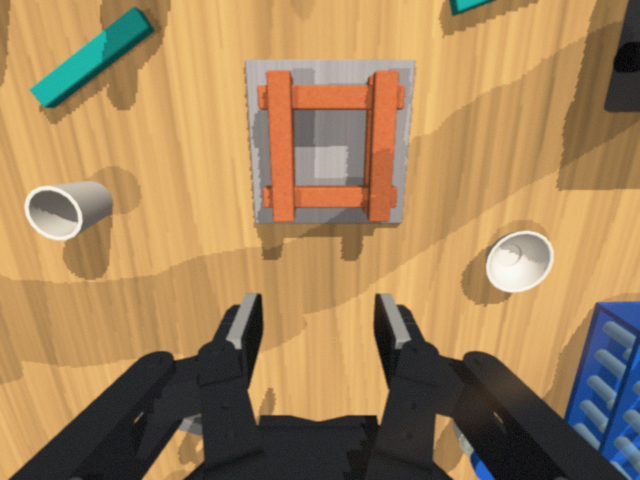

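View pics/side1.png

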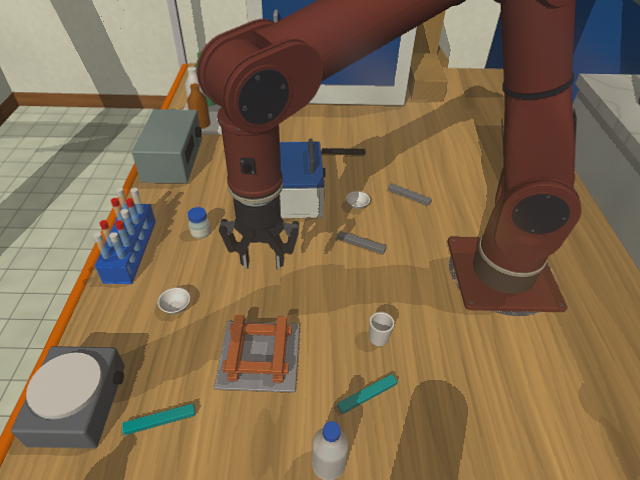

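The stand is finished. The third layer's slats are at (281,144) and (382,144) in the wrist view, directly over the bottom ones, with height 0.053 and laid slats unmoved. Now the heater.

Run:
```python
from seg import *
P=ctrl.camera_params("top");im=cv2.imread("pics/top0.png");d=np.load("top0.npy")
h=cv2.cvtColor(im,cv2.COLOR_BGR2HSV);m=cv2.inRange(h,(100,120,30),(120,255,255));m[:, :360]=0;m[:,455:]=0;m[:170]=0;m[260:]=0
m=cv2.morphologyEx(m,cv2.MORPH_CLOSE,np.ones((9,9),np.uint8));m=cv2.morphologyEx(m,cv2.MORPH_OPEN,np.ones((5,5),np.uint8))
ys,xs=np.where(m);w=(plane(P,np.c_[xs,ys],.116)[:,:2]*1000).astype(np.float32);print(cv2.minAreaRect(w),cv2.boxPoints(cv2.minAreaRect(w)).round(1).tolist())
# handle: depth-based
ys,xs=np.mgrid[215:260,370:450];ys=ys.ravel();xs=xs.ravel();W=world(P,d,ys,xs);ok=(W[:,2]>.138)&(W[:,2]<.17)
b=plane(P,np.c_[xs,ys][ok],.153)[:,:2].astype(np.float32)*1000;print(ok.sum(),cv2.minAreaRect(b),W[ok].mean(0),cv2.boxPoints(cv2.minAreaRect(b)).round(1).tolist())
```

```text
((547.8912963867188, -283.52117919921875), (198.6844482421875, 198.06556701660156), 3.6917812824249268) [[442.3999938964844, -191.10000610351562], [455.1000061035156, -388.70001220703125], [653.4000244140625, -376.0], [640.7000122070312, -178.3000030517578]]
158 ((478.61260986328125, -287.5990295410156), (12.562105178833008, 108.06160736083984), 3.2762575149536133) [ 0.47852282 -0.2884037   0.15359114] [[469.29998779296875, -234.0], [475.3999938964844, -341.8999938964844], [488.0, -341.20001220703125], [481.79998779296875, -233.3000030517578]]
```

Call:
{"api": "servo_tool", "payload": {"targets": [{"twist": [0, 0, 0], "translation": [0.037, -0.016, -0.006], "hand": 60}, {"twist": [0, 0, 0], "translation": [0.037, -0.016, -0.006], "hand": 60}, {"twist": [0, 0, 0], "translation": [0.037, -0.016, -0.006], "hand": 60}, {"twist": [0, 0, 0], "translation": [0.037, -0.016, -0.006], "hand": 60}, {"twist": [0, 0, 0], "translation": [0.037, -0.016, -0.006], "hand": 60}]}}

```text
time: 15.63
tcp_pos: [0.5262, 0.0055, 0.2957]
orientation: [-1.572, 0.0, -1.583]
contact_force: [0.8, 0.4, -0.9]
finger_gap: 0.0656
```

Call:
{"api": "servo_tool", "payload": {"targets": [{"twist": [0, 0, 0], "translation": [0.037, 0, -0.006], "hand": 60}, {"twist": [0, 0, 0], "translation": [0.037, 0, -0.006], "hand": 60}, {"twist": [0, 0, 0], "translation": [0.037, 0, -0.006], "hand": 60}, {"twist": [0, 0, 0], "translation": [0.037, 0, -0.006], "hand": 60}, {"twist": [0, 0, 0], "translation": [0.037, 0, -0.006], "hand": 60}]}}

```text
time: 16.05
tcp_pos: [0.494, -0.1792, 0.2951]
orientation: [-1.572, 0.0, -1.583]
contact_force: [0.8, -0.0, 0.7]
finger_gap: 0.065
```

Call:
{"api": "servo_tool", "payload": {"targets": [{"twist": [0, -4.5, 0], "translation": [0.037, 0, -0.006], "hand": 60}, {"twist": [0, 0, 0], "translation": [0.037, 0, -0.006], "hand": 60}, {"twist": [0, 0, 0], "translation": [0.02, 0, -0.006], "hand": 60}, {"twist": [0, 0, 0], "translation": [0, 0, 0], "hand": 60}, {"twist": [0, 0, 0], "translation": [0, 0, 0], "hand": 60}]}}

```text
time: 16.47
tcp_pos: [0.4796, -0.2733, 0.2945]
orientation: [-1.572, 0.002, -1.507]
contact_force: [0.0, -0.2, 0.1]
finger_gap: 0.0653
```

Run:
```python
from seg import *
s=ctrl.read_state();P=ctrl.camera_params("wrist")
im,d=ctrl.camera("wrist");cv2.imwrite("pics/w13.png",im);np.save("w13.npy",d);np.save("w13P.npy",P,allow_pickle=True)
print(s["tcp_pos"],np.degrees(s["orientation"]),s["contact_force"])
s=ctrl.read_state();print(s["tcp_pos"],np.degrees(s["orientation"]),s["joint_positions"].round(2) if hasattr(s["joint_positions"],'round') else s["joint_positions"])
ys,xs=np.where((d>0.05));W=world(P,cv2.medianBlur(d,3),ys,xs);ok=(W[:,2]>.138)&(W[:,2]<.17)&(W[:,0]>.4)&(W[:,0]<.55)
b=plane(P,np.c_[xs,ys][ok],.153)[:,:2].astype(np.float32)*1000;print(ok.sum(),cv2.minAreaRect(b),W[ok].mean(0),np.c_[xs,ys][ok].mean(0))
```

```text
[ 0.47959461 -0.27334924  0.29451315] [-90.08429101   0.10137277 -86.36435327] [ 0.03111514 -0.15795258  0.10849395]
[ 0.48018197 -0.27200878  0.29486791] [-90.05090178   0.09289971 -86.2404468 ] [ 0.9   0.14 -0.51  1.58  0.07  1.43  0.44]
1585 ((476.712890625, -289.0364990234375), (11.918261528015137, 111.99219512939453), 3.8559200763702393) [ 0.47660121 -0.28515595  0.15374203] [314.39242902 234.63974763]
```

View pics/w13.png

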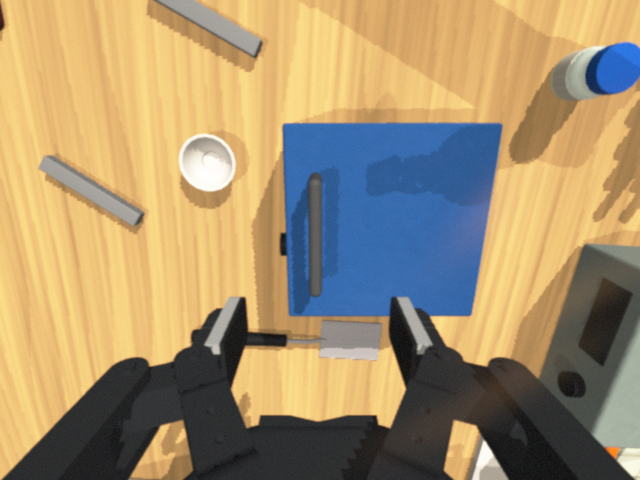

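The handle is at (316,235) in the wrist view, at about world (0.478, −0.288), parallel to the pads. I'll descend around it.

Call:
{"api": "servo_tool", "payload": {"targets": [{"twist": [0, 0, 0], "translation": [0.0155, 0, -0.003], "hand": 60}, {"twist": [0, 0, 0], "translation": [0, 0.03, 0], "hand": 60}, {"twist": [0, 0, 0], "translation": [0, 0.035, 0], "hand": 60}, {"twist": [0, 0, 0], "translation": [0, 0.035, 0], "hand": 60}, {"twist": [0, 0, 0], "translation": [0, 0.02, 0], "hand": 60}]}}

```text
time: 16.93
tcp_pos: [0.477, -0.2869, 0.172]
orientation: [-1.574, 0.002, -1.504]
contact_force: [0.1, -0.3, 0.5]
finger_gap: 0.0652
```

Run:
```python
from seg import *
im,d=ctrl.camera("wrist");cv2.imwrite("pics/w14.png",im)
s=ctrl.read_state();P=ctrl.camera_params("wrist")
print(s["tcp_pos"],np.degrees(s["orientation"]))
ys,xs=np.where((d>0.05));W=world(P,cv2.medianBlur(d,3),ys,xs);ok=(W[:,2]>.135)&(W[:,2]<.17)&(W[:,0]>.46)&(W[:,0]<.495)&(ys<330)
b=plane(P,np.c_[xs,ys][ok],.153)[:,:2].astype(np.float32)*1000;print(ok.sum(),cv2.minAreaRect(b),W[ok].mean(0),np.c_[xs,ys][ok].mean(0))
```

```text
[ 0.47567416 -0.28622937  0.16913365] [-90.35849058   0.28708498 -86.16101195]
3213 ((474.3186340332031, -270.4058532714844), (11.522927284240723, 77.87000274658203), 3.7665700912475586) [ 0.47422214 -0.26899802  0.15086688] [318.3784625  256.99315282]
```

View pics/w14.png

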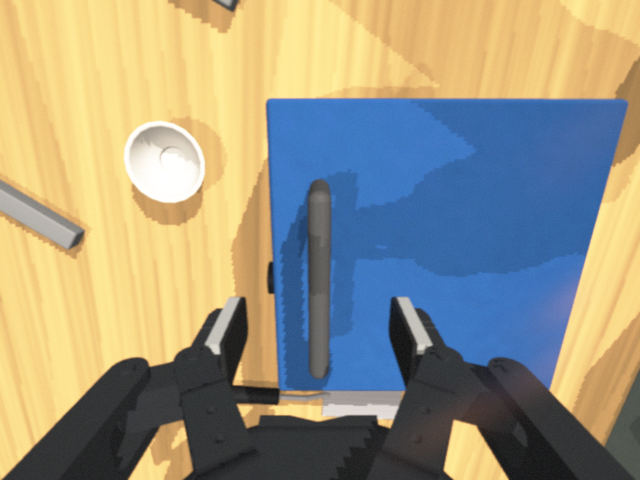

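Call:
{"api": "servo_tool", "payload": {"targets": [{"twist": [0, 0, 0], "translation": [0, 0.02, 0], "hand": 60}, {"twist": [0, 0, 0], "translation": [0, 0.015, 0], "hand": 60}, {"twist": [0, 0, 0], "translation": [0, 0.005, 0], "hand": 60}, {"twist": [0, 0, 0], "translation": [0, 0, 0], "hand": 60}, {"twist": [0, 0, 0], "translation": [0, 0, 0], "hand": 100}]}}

```text
time: 17.4
tcp_pos: [0.4786, -0.2887, 0.1367]
orientation: [-1.57, -0.0, -1.505]
contact_force: [0.7, -0.1, -0.2]
finger_gap: 0.0544
```

Call:
{"api": "servo_tool", "payload": {"squeeze": 50, "targets": [{"twist": [0, 0, 0], "translation": [0, 0, 0], "hand": 255}, {"twist": [0, 0, 0], "translation": [0, 0, 0], "hand": 255}, {"twist": [0, 0, 0], "translation": [0, 0, 0], "hand": 255}, {"twist": [0, 0, 0], "translation": [0, 0, 0], "hand": 255}, {"twist": [0, 0, 0], "translation": [0, 0, 0], "hand": 255}]}}

```text
time: 17.82
tcp_pos: [0.4776, -0.2894, 0.1365]
orientation: [-1.571, -0.001, -1.507]
contact_force: [-4.0, 1.5, 6.0]
finger_gap: 0.0103
```

Call:
{"api": "servo_tool", "payload": {"targets": [{"twist": [0, 0, 0], "translation": [0, 0, 0], "hand": 255}, {"twist": [0, 0, 0], "translation": [0, 0, 0], "hand": 255}]}}

```text
time: 17.98
tcp_pos: [0.4776, -0.2894, 0.1366]
orientation: [-1.571, -0.001, -1.507]
contact_force: [-3.3, 0.8, 6.0]
finger_gap: 0.0101
```

Run:
```python
import numpy as np
t=np.radians(np.arange(0,52.6,2.5));x=-170*np.cos(t)+50*np.sin(t);z=170*np.sin(t)+50*np.cos(t)
for a,dx,dz in zip(np.degrees(t)[1:],np.diff(x),np.diff(z)):print(round(a,1),"tz %.1f ty %.1f"%(dx,-dz))
```

```text
2.5 tz 2.3 ty -7.4
5.0 tz 2.7 ty -7.3
7.5 tz 3.0 ty -7.1
10.0 tz 3.3 ty -7.0
12.5 tz 3.6 ty -6.8
15.0 tz 3.9 ty -6.7
17.5 tz 4.2 ty -6.5
20.0 tz 4.4 ty -6.3
22.5 tz 4.7 ty -6.1
25.0 tz 5.0 ty -5.9
27.5 tz 5.2 ty -5.7
30.0 tz 5.5 ty -5.5
32.5 tz 5.7 ty -5.2
35.0 tz 5.9 ty -5.0
37.5 tz 6.1 ty -4.7
40.0 tz 6.3 ty -4.4
42.5 tz 6.5 ty -4.1
45.0 tz 6.7 ty -3.8
47.5 tz 6.9 ty -3.6
50.0 tz 7.0 ty -3.3
52.5 tz 7.1 ty -2.9
```

Call:
{"api": "servo_tool", "payload": {"targets": [{"twist": [0, 0, 0], "translation": [0, -0.0074, 0.0023], "hand": 255}, {"twist": [0, 0, 0], "translation": [0, -0.0073, 0.0027], "hand": 255}, {"twist": [0, 0, 0], "translation": [0, -0.0071, 0.003], "hand": 255}, {"twist": [0, 0, 0], "translation": [0, -0.007, 0.0033], "hand": 255}, {"twist": [0, 0, 0], "translation": [0, 0, 0], "hand": 255}]}}

```text
time: 18.4
tcp_pos: [0.4888, -0.2886, 0.1661]
orientation: [-1.573, -0.0, -1.507]
contact_force: [-7.8, -0.0, 0.8]
finger_gap: 0.0102
```

Call:
{"api": "servo_tool", "payload": {"targets": [{"twist": [0, 0, 0], "translation": [0, 0, 0], "hand": 255}]}}

```text
time: 18.48
tcp_pos: [0.4883, -0.2886, 0.1652]
orientation: [-1.573, -0.0, -1.507]
contact_force: [-7.0, -0.9, -0.1]
finger_gap: 0.01
```

Call:
{"api": "servo_tool", "payload": {"targets": [{"twist": [0, 0, 0], "translation": [0, -0.0068, 0.0036], "hand": 255}, {"twist": [0, 0, 0], "translation": [0, -0.0067, 0.0039], "hand": 255}, {"twist": [0, 0, 0], "translation": [0, -0.0065, 0.0042], "hand": 255}, {"twist": [0, 0, 0], "translation": [0, -0.0063, 0.0044], "hand": 255}, {"twist": [0, 0, 0], "translation": [0, 0, 0], "hand": 255}]}}

```text
time: 18.9
tcp_pos: [0.5043, -0.2876, 0.1925]
orientation: [-1.574, -0.0, -1.507]
contact_force: [-12.3, 1.0, 4.1]
finger_gap: 0.0101
```

Call:
{"api": "servo_tool", "payload": {"targets": [{"twist": [0, 0, 0], "translation": [0, -0.0061, 0.0047], "hand": 255}, {"twist": [0, 0, 0], "translation": [0, -0.0059, 0.005], "hand": 255}, {"twist": [0, 0, 0], "translation": [0, -0.0057, 0.0052], "hand": 255}, {"twist": [0, 0, 0], "translation": [0, -0.0055, 0.0055], "hand": 255}, {"twist": [0, 0, 0], "translation": [0, 0, 0], "hand": 255}]}}

```text
time: 19.32
tcp_pos: [0.5244, -0.2864, 0.2166]
orientation: [-1.574, -0.001, -1.507]
contact_force: [-17.9, 2.1, 14.7]
finger_gap: 0.0099
```

Run:
```python
from seg import *
s=ctrl.read_state()
im,d=ctrl.camera("wrist");cv2.imwrite("pics/w15.png",im)
im2,d=ctrl.camera("side");cv2.imwrite("pics/side2.png",im2)
print(s["tcp_pos"],np.degrees(s["orientation"]),s["contact_force"],s["wrist_torque"],s["finger_gap"])
cv2.imwrite("pics/c2.png",np.hstack([cv2.resize(im,(400,300)),cv2.resize(im2[60:285,150:450],(400,300))]))
```

```text
[ 0.52438781 -0.28638555  0.2166346 ] [-9.01923358e+01 -4.53886941e-02 -8.63663504e+01] [-17.91381715   2.10640833  14.69088794] [ 5.64632857e-01  4.02605293e+00 -2.15625671e-05] 0.00994639264260225
```

View pics/c2.png

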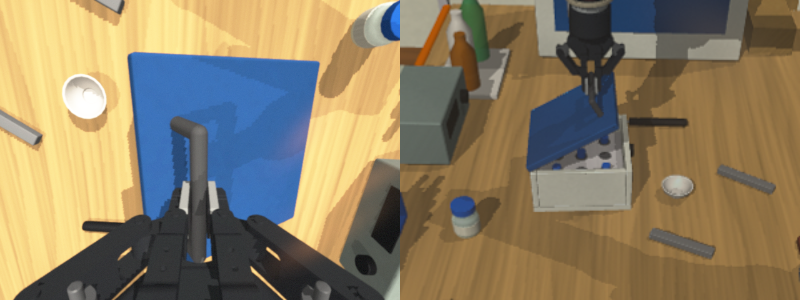

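Call:
{"api": "servo_tool", "payload": {"targets": [{"twist": [0, 0, 0], "translation": [0, -0.0064, 0.0045], "hand": 255}, {"twist": [0, 0, 0], "translation": [0, -0.0057, 0.0052], "hand": 255}, {"twist": [0, 0, 0], "translation": [0, -0.0049, 0.006], "hand": 255}, {"twist": [0, 0, 0], "translation": [0, -0.0046, 0.0061], "hand": 255}, {"twist": [0, 0, 0], "translation": [0, 0, 0], "hand": 255}]}}

```text
time: 19.83
tcp_pos: [0.5487, -0.2847, 0.2375]
orientation: [-1.569, -0.001, -1.506]
contact_force: [-7.4, 0.1, 6.3]
finger_gap: 0.0095
```

Call:
{"api": "servo_tool", "payload": {"targets": [{"twist": [0, 0, 0], "translation": [0, 0, 0], "hand": 255}]}}

```text
time: 19.92
tcp_pos: [0.548, -0.2848, 0.237]
orientation: [-1.57, -0.001, -1.506]
contact_force: [-7.9, 0.5, 6.4]
finger_gap: 0.0099
```

Call:
{"api": "servo_tool", "payload": {"targets": [{"twist": [0, 0, 0], "translation": [0, -0.0046, 0.0062], "hand": 255}, {"twist": [0, 0, 0], "translation": [0, -0.0042, 0.0063], "hand": 255}, {"twist": [0, 0, 0], "translation": [0, -0.0037, 0.0068], "hand": 255}, {"twist": [0, 0, 0], "translation": [0, -0.0034, 0.0069], "hand": 255}, {"twist": [0, 0, 0], "translation": [0, 0, 0], "hand": 255}]}}

```text
time: 20.33
tcp_pos: [0.5754, -0.283, 0.2532]
orientation: [-1.569, -0.001, -1.506]
contact_force: [-6.1, -1.1, 6.7]
finger_gap: 0.0095
```

Call:
{"api": "servo_tool", "payload": {"targets": [{"twist": [0, 0, 0], "translation": [0, 0, 0], "hand": 255}, {"twist": [0, 0, 0], "translation": [0, 0, 0], "hand": 255}]}}

```text
time: 20.5
tcp_pos: [0.5744, -0.283, 0.2528]
orientation: [-1.57, -0.001, -1.506]
contact_force: [-6.1, -0.3, 6.5]
finger_gap: 0.01
```

```bash
cat > lid.py <<'E'
from seg import *
s=ctrl.read_state();print(np.round(s["tcp_pos"],4),s["contact_force"],s["finger_gap"],s["time"])
c,sn=np.cos(np.radians(3.7)),np.sin(np.radians(3.7));C=np.array([.548,-.2835])
out=[]
import sys
for n in ("top","side","wrist"):
    P=ctrl.camera_params(n);im,d=ctrl.camera(n);cv2.imwrite(f"pics/{n}_{sys.argv[1]}.png",im);out.append(im)
    h=cv2.cvtColor(im,cv2.COLOR_BGR2HSV);m=cv2.inRange(h,(100,120,20),(122,255,255))&cv2.inRange(d,0.05,3.)
    ys,xs=np.where(m);W=world(P,d,ys,xs);q=W[:,:2]-C;X=q[:,0]*c+q[:,1]*sn;Y=-q[:,0]*sn+q[:,1]*c;Z=W[:,2]
    ok=(abs(Y)<.095)&(X>-.12)&(X<.13)&(Z>.10)&(Z<.32)
    X,Y,Z=X[ok],Y[ok],Z[ok]
    if len(X)<80: print(n,len(X));continue
    A=np.c_[X,Z];k=np.ones(len(X),bool)
    for _ in range(8):
        mu=np.median(A[k],0) if _==0 else A[k].mean(0);u=np.linalg.svd((A[k]-mu).T,full_matrices=False)[0][:,0];r=(A-mu)@[-u[1],u[0]];k=abs(r)<max(.004,2*np.median(abs(r[k])))
    print(n,len(X),k.sum(),"angle",np.degrees(np.arctan2(-u[1]*np.sign(u[0]),abs(u[0]))),"resid",r[k].std())
E
python3 lid.py a
```

```text
[ 0.5744 -0.283   0.2528] [-6.11685347 -0.31270519  6.50306572] 0.009975586846817356 20.5
top 1171 1066 angle 49.134847921435714 resid 0.0012397685923618163
side 1697 1596 angle 49.118229625713504 resid 0.0009858164417520826
wrist 46319 43799 angle 49.240333178033936 resid 0.0006414009137814862
```

View pics/side_a.png

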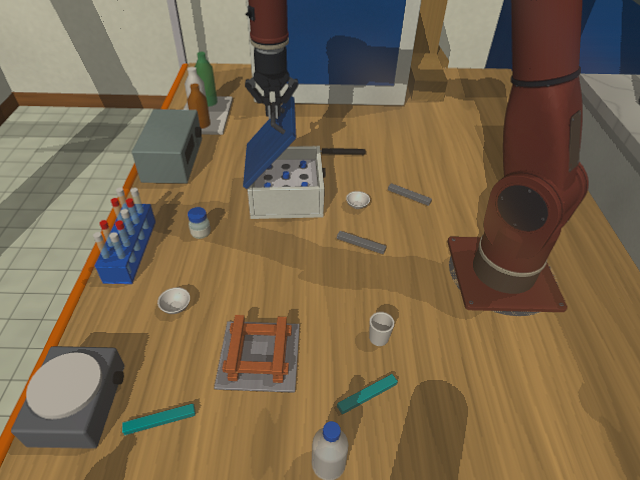

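View pics/wrist_a.png

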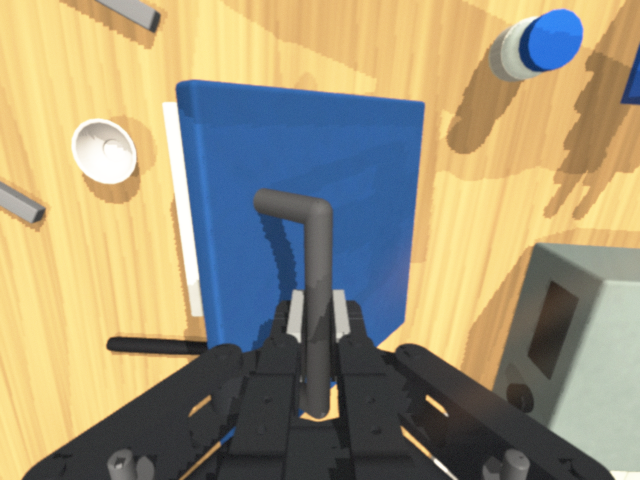

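All three views give 49.1–49.2°. The wrist view shows the bar at (318,310) between the pads, and the stand is intact in the side view at (260,350). I'll hold for a second and recheck.

Call:
{"api": "servo_tool", "payload": {"targets": [{"twist": [0, 0, 0], "translation": [0, -0.0015, 0.002], "hand": 255}, {"twist": [0, 0, 0], "translation": [0, 0, 0], "hand": 255}, {"twist": [0, 0, 0], "translation": [0, 0, 0], "hand": 255}, {"twist": [0, 0, 0], "translation": [0, 0, 0], "hand": 255}, {"twist": [0, 0, 0], "translation": [0, 0, 0], "hand": 255}]}}

```text
time: 21.07
tcp_pos: [0.5757, -0.2829, 0.2534]
orientation: [-1.57, -0.0, -1.507]
contact_force: [-4.9, -0.6, 3.5]
finger_gap: 0.0098
```

Call:
{"api": "servo_tool", "payload": {"targets": [{"twist": [0, 0, 0], "translation": [0, 0, 0], "hand": 255}, {"twist": [0, 0, 0], "translation": [0, 0, 0], "hand": 255}, {"twist": [0, 0, 0], "translation": [0, 0, 0], "hand": 255}, {"twist": [0, 0, 0], "translation": [0, 0, 0], "hand": 255}, {"twist": [0, 0, 0], "translation": [0, 0, 0], "hand": 255}]}}

```text
time: 21.48
tcp_pos: [0.5756, -0.283, 0.2534]
orientation: [-1.571, -0.0, -1.507]
contact_force: [-4.3, -0.3, 5.6]
finger_gap: 0.0097
```

```bash
python3 lid.py b
python3 - <<'E'
from seg import *
im=cv2.imread("pics/top_b.png");P=ctrl.camera_params("top")
_,d=ctrl.camera("top")
slats(im,d,P,0.031,0.08,.053,(200,180,280,250),30)
cv2.imwrite("pics/top_bc.png",cv2.resize(im[130:310,190:480],None,fx=2.6,fy=2.6,interpolation=cv2.INTER_CUBIC))
E
```

```text
[ 0.5756 -0.283   0.2534] [-4.27428513 -0.27125614  5.61402752] 0.009707550539379484 21.4833
top 1163 1048 angle 49.54556711998356 resid 0.0011642070587452905
side 1670 1564 angle 49.59618286050861 resid 0.0009387296998865859
wrist 46085 43500 angle 49.6965055812322 resid 0.0006392165593746837
px [237. 211.] n 816 rect c [572.2 247.6] size [122.3 127.2] th 89.4 pca 134.2 mean [576.1 247.3] z 0.0495
```

View pics/top_bc.png

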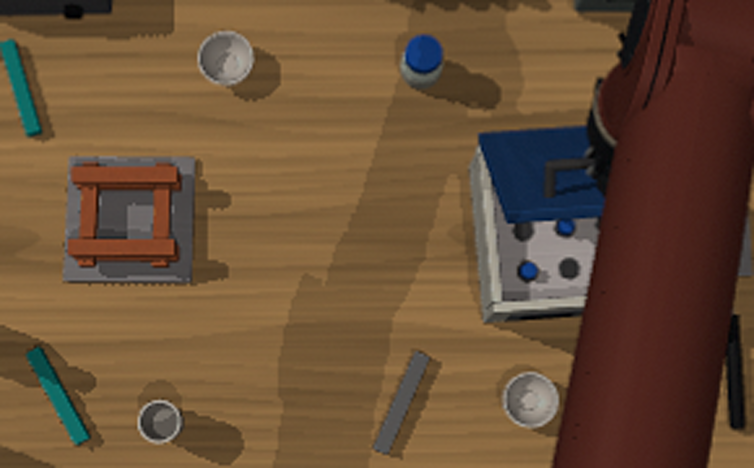

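The lid is at about 49.6° and steady. The enlarged top crop shows the stand intact at (125,215), and nothing else has moved. I'm handing in.

```bash
python3 -c "
from station import ctrl
ctrl.sign_off()"
```

```text
the job is handed in; nothing more can be done
```

The job is handed in: the third layer is on the stand, and the arm is holding the heater's lid at about 49.6°.

- **Stand:** I laid the two terracotta slats crosswise on the second layer, straight over the bottom ones. In the last close wrist view they sit about ±44 mm from the stand's centre (45 asked), parallel within about 0.1°. The laid slats show no visible shift. Different camera views disagreed by 1–2 mm in absolute position, and by up to 5 mm for the stand before I looked closer.
- **Lid:** the angle read 49.5°, 49.6° and 49.7° from the top, side and wrist cameras. The arm held still for most of a second beforehand, with about 7 N of measured outside force. While raising the lid, the force rose to about 23 N because my arc was slightly tight; I corrected it.
- **Time and surroundings:** it took about 22 s of the 64 s. Everything I could see in the final views was undisturbed; the arm partly hid the area around the heater in the last top view.

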